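Hang up the rinsed beakers and lock the drying rack

TASK

Clear the washing-up: turn every beaker lying in the cradles upside down onto a free peg of the drying rack, so that its rim stands flat on the rack's plate, and put every dark red rubber stopper into the larger petri dish at the front right. Once all of them are stowed and let go, turn the black lock collar on the rack's post clockwise until its white line points at the green mark. Do not shove the other things on the bench about.

Things in the scene. Friction and masses are not known exactly. Their poses are not given: they have to be found in the camera images.
- beaker_1_mid (a point): Clear beaker, 59 mm across its flared rim, 50 mm across the body, 72 mm long, wall 2 to 5 mm, about 50 g; hollow, inside 66 mm deep and at least 36 mm wide. This point is its centre, on the axis half-way (36 mm) between base and rim; its z axis points from the base out through the mouth. At the start it lies on its side in a cradle, axis level 39 mm above the bench, mouth roughly to -y. May be absent
- beaker_2_mid (a point): Clear beaker, 59 mm across its flared rim, 50 mm across the body, 72 mm long, wall 2 to 5 mm, about 50 g; hollow, inside 66 mm deep and at least 36 mm wide. This point is its centre, on the axis half-way (36 mm) between base and rim; its z axis points from the base out through the mouth. At the start it lies on its side in a cradle, axis level 39 mm above the bench, mouth roughly to -y. May be absent
- beaker_3_mid (a point): Clear beaker, 59 mm across its flared rim, 50 mm across the body, 72 mm long, wall 2 to 5 mm, about 50 g; hollow, inside 66 mm deep and at least 36 mm wide. This point is its centre, on the axis half-way (36 mm) between base and rim; its z axis points from the base out through the mouth. At the start it lies on its side in a cradle, axis level 39 mm above the bench, mouth roughly to -y. May be absent
- beaker_1: The same clear beaker 1, origin at the centre of the outside of its base, z towards the mouth. May be absent
- beaker_2: The same clear beaker 2, origin at the centre of the outside of its base, z towards the mouth. May be absent
- beaker_3: The same clear beaker 3, origin at the centre of the outside of its base, z towards the mouth. May be absent
- cradle_1: Fixed grey drain cradle for one beaker, base plate 52 x 56 x 6 mm, origin under its centre; two steel rails (8 mm thick, 34 mm apart, tops 20 mm above the bench) run along its y axis under the beaker's body
- cradle_2: Fixed grey drain cradle for one beaker, base plate 52 x 56 x 6 mm, origin under its centre; two steel rails (8 mm thick, 34 mm apart, tops 20 mm above the bench) run along its y axis under the beaker's body
- cradle_3: Fixed grey drain cradle for one beaker, base plate 52 x 56 x 6 mm, origin under its centre; two steel rails (8 mm thick, 34 mm apart, tops 20 mm above the bench) run along its y axis under the beaker's body
- peg_1 (a point): Foot of blue drying peg 1, on its axis at the rack plate's top (12 mm above the bench). Fixed upright peg 14 mm thick, 48 mm tall, tapering at the tip. A hung beaker's rim stands on the plate, its centre 36 mm above this point
- peg_2 (a point): Foot of blue drying peg 2, on its axis at the rack plate's top (12 mm above the bench). Fixed upright peg 14 mm thick, 48 mm tall, tapering at the tip. A hung beaker's rim stands on the plate, its centre 36 mm above this point
- peg_3 (a point): Foot of blue drying peg 3, on its axis at the rack plate's top (12 mm above the bench). Fixed upright peg 14 mm thick, 48 mm tall, tapering at the tip. A hung beaker's rim stands on the plate, its centre 36 mm above this point
- rack: Fixed drying rack: white plate 220 (x) x 240 (y) mm, top 12 mm above the bench, origin under its centre, turned up to 0.3 rad. Pegs at (-55,-65), (55,-65) and (-55,65) mm, the collar's post at (55,65) mm; post top 125 mm above the bench
- collar_mid (a point): Centre of the black ribbed lock collar on the rack's post, on its vertical axis, half-way up: a round ring 53 mm in diameter, 36 mm tall, its top 114 mm and its lower edge 78 mm above the bench; under it a 74 mm aluminium flange (top 72 mm) carries the red and green marks. The steel post end stands 11 mm out of the collar's top, 20 mm thick
- collar (a joint): Turn of the lock collar, rad, growing clockwise seen from above: 0 white line at the red mark (free), 1.2 at the green mark (locked), hard stop at 1.5, past the mark. Starts at 0 to 0.3. Stays where it is left; turning takes about 0.1 N m
- dish_floor (a point): Centre of the inner floor of the larger petri dish, clear, 86 mm across, 76 mm inside, walls 15 mm tall, floor 4 mm above the bench; fixed, front right of the bench
- stopper_1_mid (a point): Centre of a dark red rubber stopper, a slightly tapered cylinder 25 mm across and 28 mm tall, about 16 g, standing upright at the start (z up). May be absent
- stopper_2_mid (a point): Centre of a dark red rubber stopper, a slightly tapered cylinder 25 mm across and 28 mm tall, about 16 g, standing upright at the start (z up). May be absent
- stopper_3_mid (a point): Centre of a dark red rubber stopper, a slightly tapered cylinder 25 mm across and 28 mm tall, about 16 g, standing upright at the start (z up). May be absent
- stopper_1: The same stopper 1, origin at the centre of its underside. May be absent
- stopper_2: The same stopper 2, origin at the centre of its underside. May be absent
- stopper_3: The same stopper 3, origin at the centre of its underside. May be absent
- drop_bottle_mid (a point): Bystander: small amber dropper bottle with red cap, 34 mm across, 68 mm tall; its centre. Leave it alone
- bulb_mid (a point): Bystander: red rubber pipette bulb, 51 mm across, 84 mm tall; its centre. Leave it alone

How it is judged:
By the outcome, as a careful person would: the job done as asked, in the order asked, and still so for the second after the job is handed in, with the robot touching nothing.
Of beaker_1, beaker_2, beaker_3 only 2 to 3 are there at a start; the rules pass over those that are not, and their reading is None.
Of stopper_1, stopper_2, stopper_3 only 2 to 3 are there at a start; the rules pass over those that are not, and their reading is None.
At some moment in a run one of stopper_1, stopper_2, stopper_3 may be knocked a few centimetres aside while the robot is not near it.
It also fails if it takes over 210 s, if anything falls off the work surface, if the arm or the gripper's body presses on something with over 40 N, if the wrist force passes 120 N, or if a joint passes its speed limit or range.

ROBOT

A 7-joint arm with a two-finger parallel gripper is mounted at the origin on a cart in front of the work surface, level with it; the furniture and walls round the work are solid. World frame = base frame: x ahead of the robot, y to its left, z up, the work surface at z = 0. Lengths are in mm, angles in rad, forces in N, time in s.
With the tool pointing down it reaches from about 400 to 875 mm from the base axis. Payload 6.5 kg.
Tool frame: the origin (TCP) lies on the mounting face of the last link; the fingertips stand 173 mm ahead of it and the grasp point (between the pads) lies 155 mm ahead of it; y points along the fingers, x is the direction in which the jaws open and shut, and the axes are right-handed (so a half turn about y gives the same grasp; the last joint's range is limited). The gripper opens to 85 mm and grips with 20 to 120 N. Pads are 22 mm wide; open, the fingers measure 114 mm over their backs; the gripper's body (76 mm by 85 mm) begins 54 mm behind the grasp point. The pads swing forward as they close: fully open they stand 13 mm farther back than shut.
Start: joints at [-1.346, 0.536, -0.004, 1.538, 0.003, 1.067, -0.071], TCP at [186.358, 622.704, 404.69] pointing down, gripper open.
Joint ranges: [-2.7, 2.7], [-0.37, 2.16], [-1.27, 1.26], [0.24, 2.4], [-1.31, 4.45], [0.19, 1.91], [-2.76, 2.76]. Speed limits (rad/s): [2.39, 2.39, 3.14, 3.14, 3.14, 3.14, 3.14].

INTERFACE

Orientations are given as a rotation vector (axis times angle).
In Python, from workcell import sensors, imaging, workorder gives the robot as it stands.
- The arm moves only by the shell command python3 -m jog 'ROWS' [FORCE]. ROWS is JSON, a list of rows, each a list of 7 numbers: the shift along the world's x, y, z in m, then the turn, a rotation vector about the world's x, y, z in degrees, then the opening, from 0 (shut) to 1 (fully open). A call has 1 to 10 rows; each row shifts and turns the commanded pose from where the row before left it; what a row does not reach is not made up. A row lasts 1/10 s, in which the tool goes at most 50 mm and 8.59 degrees, less where a joint would pass 70% of its speed; a pose out of reach is approached as far as the arm can. A call with a gripper value outside its range is refused whole. The fingers move at their own pace and stop on an object; FORCE is the grip in N (left out, the last holds). Time passes only in rows, so rows that do not move let the fingers close. It gives the time, the measured TCP pose, the force and the opening at its end, in the units of the state.
- sensors.get_state(): the state, without advancing time (a new reading comes with each control period).
- imaging.capture(name): name is "side" or "top" or "wrist"; returns a dict with "frame" (400x640x3 uint8, red, green, blue), "depth" (400x640 float32, mm along the optical axis (not along the pixel's ray), 0 where there is no reading), "intrinsics" (3x3 intrinsics, pixels), "R" (3x3) and "t" (3): a world point X has camera coordinates R X + t. Camera axes: x right, y down, z forward; pixel columns grow to the right and rows downward; lengths in mm; the calibration is good to about 2 mm. A picture is of the moment at which its call begins.
- workorder.job_done(): hands the job in, once; it reports no verdict.
The state is a dict: "time_s": time; "joint_pos": joint angles; "dq": joint speeds; "effort": joint torques, N m; "tcp_pos": TCP position; "tool_rot": TCP orientation; "contact_force": force on the tool from outside, world axes, zero at the start; "torque": the same for the moment, N m; "gripper_width": finger opening in mm.
Only numpy, scipy, OpenCV 4.12 (cv2) and the standard library are available. Lean on these libraries where they do the work, as an engineer would, in place of code of your own. Each camera call takes 0.05 s, during which the arm holds its last target.

## Working session

There is one attempt and no reset: what is moved stays moved. The work goes in short steps, Python scripts to look and compute and a shell command to move; the robot and the scene stay as the last step left them, time stands still between calls to the robot, and variables do not carry over. Pictures are saved under pics/ and viewed, and the job is handed in when it is done.

```bash
ls; mkdir -p pics
cat > h.py <<'E'
import numpy as np, cv2
from workcell import sensors, imaging, workorder
from scipy.spatial.transform import Rotation as Ro
def cap(n,fn=None):
    c=imaging.capture(n)
    if fn: cv2.imwrite('pics/'+fn+'.png',c['frame'][:,:,::-1])
    return c
def deproj(c,u,v,d):
    K=c['intrinsics'];p=np.array([(u-K[0,2])/K[0,0]*d,(v-K[1,2])/K[1,1]*d,d])
    return c['R'].T@(p-c['t'])
def ray(c,u,v,z):
    K=c['intrinsics'];o=-c['R'].T@c['t'];r=c['R'].T@np.array([(u-K[0,2])/K[0,0],(v-K[1,2])/K[1,1],1])
    return o+r*(z-o[2])/r[2]
def proj(c,X):
    p=c['R']@np.array(X,float)+c['t'];q=c['intrinsics']@p;return q[:2]/q[2]
E
python3 - <<'E'
from h import *
s=sensors.get_state();print(s)
for n in ['side','top','wrist']:
    c=cap(n,n+'0');print(n,c['intrinsics'].tolist(),(-c['R'].T@c['t']).round(),c['R'].round(2).tolist())
E
```

```text
pics
{'time_s': 0.0, 'joint_pos': array([-1.34620392,  0.53716927, -0.00443528,  1.53888186,  0.00259788,
        1.06730391, -0.07120034]), 'dq': array([-0.00024201, -0.00122068,  0.00021731,  0.00177115,  0.00016447,
       -0.00043335,  0.00072257]), 'effort': array([-1.37777997e-04, -5.83427095e+01,  1.04823958e+00, -2.59101802e+01,
        1.21714323e-02,  9.60707810e-03,  2.64585947e-05]), 'tcp_pos': array([186.26425079, 622.38956002, 403.80743919]), 'tool_rot': array([-1.33399898, -0.99147987,  0.99368753]), 'contact_force': array([-0.68859212,  0.01639778, -0.23543371]), 'torque': array([0.00812237, 0.00157567, 0.02255588]), 'gripper_width': 85.58074578238275}
side [[430.81417112934497, 0.0, 319.09523214218257], [0.0, 430.81417112934497, 200.20398975443825], [0.0, 0.0, 1.0]] [  145. -1101.   617.] [[0.96, -0.28, 0.02], [-0.1, -0.38, -0.92], [0.27, 0.88, -0.39]]
top [[422.96669158601964, 0.0, 324.52427707418127], [0.0, 422.96669158601964, 205.51071366208922], [0.0, 0.0, 1.0]] [ 277.   88. 1450.] [[-0.03, -1.0, 0.01], [-0.99, 0.03, -0.17], [0.17, -0.01, -0.99]]
wrist [[352.5548291633046, 0.0, 320.5566804570117], [0.0, 352.5548291633046, 204.09092157497892], [0.0, 0.0, 1.0]] [107. 646. 374.] [[0.29, 0.96, -0.0], [0.91, -0.27, 0.32], [0.31, -0.09, -0.95]]
```

View pics/side0.png

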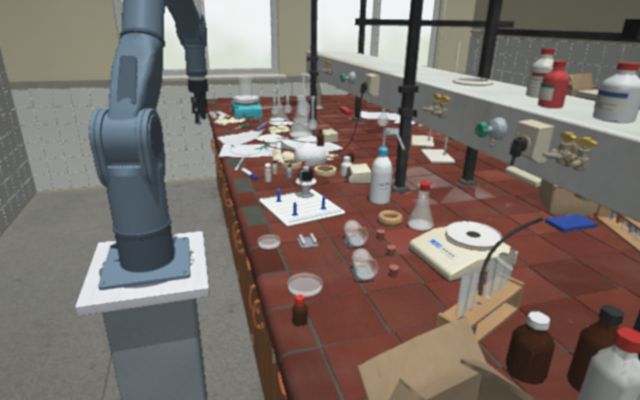

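View pics/top0.png

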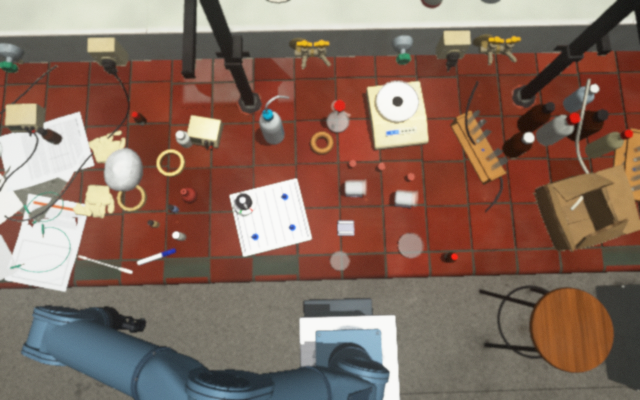

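View pics/wrist0.png

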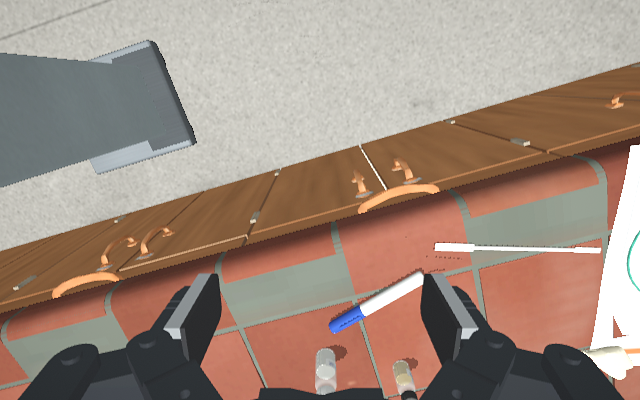

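Run:
```python
from h import *
s=sensors.get_state();print(Ro.from_rotvec(s['tool_rot']).as_matrix().round(3))
c=cap('wrist');R=Ro.from_rotvec(s['tool_rot']).as_matrix()
print('cam in tool',R.T@((-c['R'].T@c['t'])-s['tcp_pos']), (c['R']@R).round(3))
```

```text
[[ 0.287 -0.    -0.958]
 [ 0.958 -0.001  0.287]
 [-0.001 -1.    -0.   ]]
cam in tool [ 0.09075539 29.74180058 82.85807587] [[ 1.    -0.001  0.001]
 [ 0.    -0.323 -0.946]
 [ 0.001  0.946 -0.323]]
```

Run:
```python
from h import *
c=cap('top')
for nm,u,v,z in [('beakA',355,187,39),('beakB',405,198,39),('st1',352,163,14),('st2',381,167,14),('st3',411,177,14),('dish',411,245,10),('smalldish',340,260,5),('cradle3',346,228,20),('rack',271,217,12),('peg',285,197,60),('peg',292,227,60),('peg',255,237,60),('post',243,203,120),('bottle',450,257,60),('redthing',188,195,40),('ring',321,142,5),('flask',338,118,20),('scale',398,115,40)]:
    print(nm,ray(c,u,v,z).round(),deproj(c,u,v,c['depth'][v,u]).round() if c['depth'][v,u] else None)
im=c['frame'][130:280,220:470];cv2.imwrite('pics/t1.png',cv2.resize(im[:,:,::-1],None,fx=3.2,fy=3.2,interpolation=cv2.INTER_CUBIC))
c=cap('side');im=c['frame'][140:340,230:450];cv2.imwrite('pics/s1.png',cv2.resize(im[:,:,::-1],None,fx=2.9,fy=2.9,interpolation=cv2.INTER_CUBIC))
```

```text
beakA [580. -38.  39.] [575. -36.  63.]
beakB [ 538. -207.   39.] [ 533. -202.   64.]
st1 [672. -33.  14.] [668. -32.  29.]
st2 [ 655. -135.   14.] [ 651. -132.   29.]
st3 [ 617. -238.   14.] [ 614. -235.   24.]
dish [ 380. -224.   10.] [ 380. -225.    4.]
smalldish [336.  20.   5.] [336.  19.  -1.]
cradle3 [443.  -4.  20.] [444.  -5.   5.]
rack [488. 252.  12.] [489. 252.  10.]
peg [548. 199.  60.] [553. 201.  34.]
peg [446. 177.  60.] [447. 178.  56.]
peg [416. 299.  60.] [418. 302.  42.]
post [520. 328. 120.] [521. 330. 112.]
bottle [ 334. -338.   60.] [ 334. -342.   48.]
redthing [567. 529.  40.] [564. 524.  55.]
ring [754.  73.   5.] [756.  73.   0.]
flask [837.  11.  20.] [812.  14.  84.]
scale [ 835. -200.   40.] [ 824. -194.   69.]
```

View pics/t1.png

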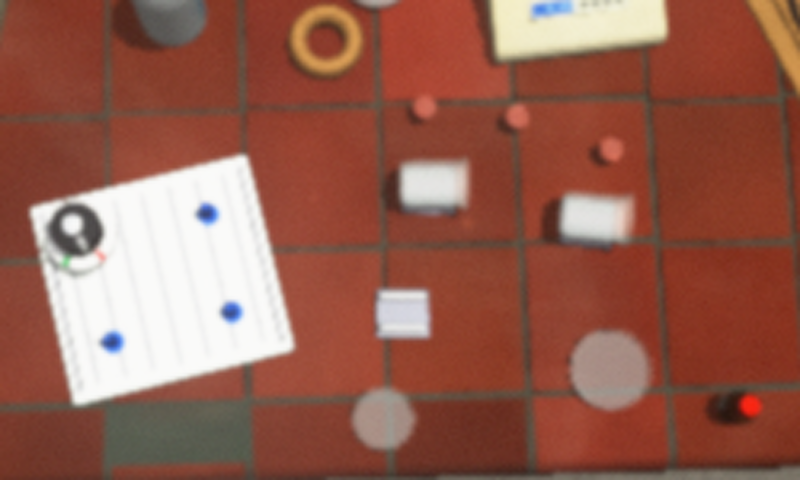

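View pics/s1.png

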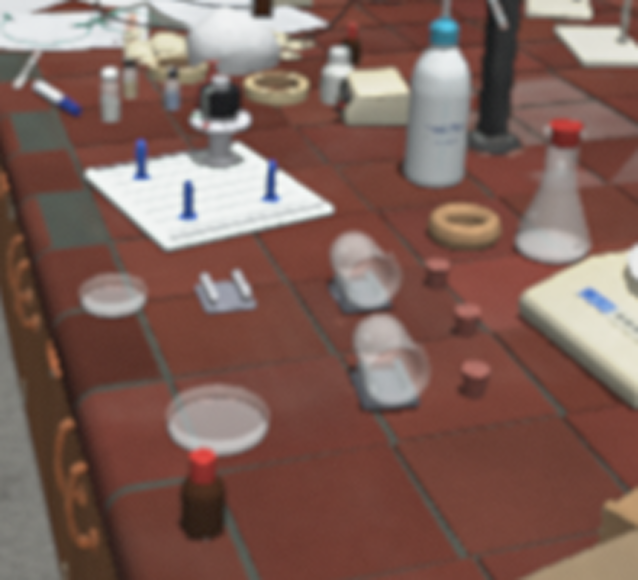

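```bash
python3 -m jog '[[0.02,-0.035,0.005,0,0,-3.65,1],[0.02,-0.035,0.005,0,0,-3.65,1],[0.02,-0.035,0.005,0,0,-3.65,1],[0.02,-0.035,0.005,0,0,-3.65,1],[0.02,-0.035,0.005,0,0,-3.65,1],[0.02,-0.035,0.005,0,0,-3.65,1],[0.02,-0.035,0.005,0,0,-3.65,1],[0.02,-0.035,0.005,0,0,-3.65,1],[0.02,-0.035,0.005,0,0,-3.65,1],[0.02,-0.035,0.005,0,0,-3.65,1]]' 40
python3 -m jog '[[0.02,-0.035,0.0,0,0,-3.65,1],[0.02,-0.035,0.0,0,0,-3.65,1],[0.02,-0.035,0.0,0,0,-3.65,1],[0.02,-0.035,0.0,0,0,-3.65,1],[0.02,-0.035,0.0,0,0,-3.65,1],[0.02,-0.035,0.0,0,0,-3.65,1],[0.02,-0.035,0.0,0,0,-3.65,1],[0.02,-0.035,0.0,0,0,-3.65,1],[0.02,-0.035,0.0,0,0,-3.65,1],[0.02,-0.035,0.0,0,0,-3.65,1]]'
python3 - <<'E'
from h import *
s=sensors.get_state();print(s['joint_pos'].round(2),s['tcp_pos'].round(1),Ro.from_rotvec(s['tool_rot']).as_matrix().round(3).tolist())
E
```

```text
time_s: 1.3
tcp_pos: [386.9, 271.1, 455.1]
tool_rot: [-1.512, -0.502, 0.501]
contact_force: [0.1, 0.9, 0.5]
gripper_width: 85.0
time_s: 2.3
tcp_pos: [587.0, -78.6, 454.7]
tool_rot: [-1.571, -0.003, 0.003]
contact_force: [0.1, 1.1, 0.9]
gripper_width: 85.4
[-0.37  0.43  0.57  1.67 -0.25  1.12  0.28] [587.  -78.6 454.7] [[1.0, 0.0, -0.004], [0.004, 0.0, 1.0], [0.0, -1.0, 0.0]]
```

Run:
```python
from h import *
c=cap('wrist','w1')
for u,v in [(320,300)]: print(ray(c,u,v,0))
```

```text
[ 587.94374978 -281.99864255    0.        ]
```

View pics/w1.png

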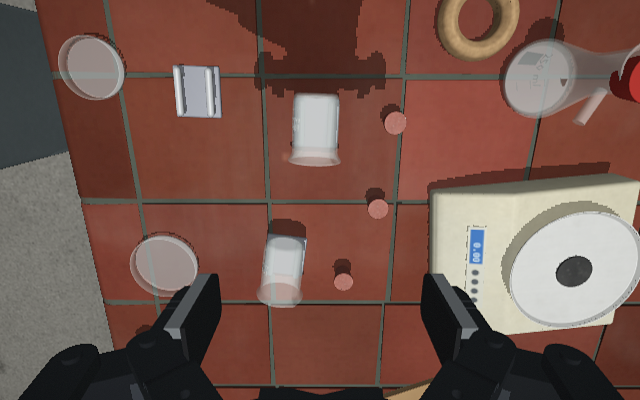

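Run:
```python
from h import *
c=cap('wrist')
f=c['frame'][:,:,::-1]
a=cv2.resize(f[80:180,270:370],None,fx=4,fy=4,interpolation=cv2.INTER_CUBIC)
b=cv2.resize(f[215:315,235:335],None,fx=4,fy=4,interpolation=cv2.INTER_CUBIC)
cv2.imwrite('pics/w1z.png',np.hstack([a,b]))
d=c['depth']
for nm,(u0,u1,v0,v1) in {'A':(285,345,90,168),'B':(255,310,230,308)}.items():
    vv,uu=np.mgrid[v0:v1,u0:u1]
    P=np.array([deproj(c,u,v,d[v,u]) for u,v in zip(uu.ravel(),vv.ravel()) if d[v,u]>0])
    print(nm)
    for lo in range(0,80,8):
        m=(P[:,2]>=lo)&(P[:,2]<lo+8)
        if m.sum()>5:print(lo,m.sum(),P[m].min(0).round(),P[m].max(0).round(),np.median(P[m],0).round())
```

```text
A
0 1398 [ 547. -101.    0.] [619. -11.   5.] [605. -73.   2.]
40 136 [552. -75.  41.] [609. -10.  48.] [605. -38.  46.]
48 522 [552. -76.  48.] [609. -10.  56.] [600. -40.  53.]
56 1707 [556. -76.  56.] [604.  -9.  64.] [583. -36.  62.]
64 821 [563. -75.  64.] [601.  -9.  71.] [582. -56.  65.]
B
0 1193 [ 497. -303.    0.] [ 575. -181.    8.] [ 551. -246.    2.]
16 20 [ 535. -177.   20.] [ 558. -175.   24.] [ 547. -176.   23.]
24 73 [ 525. -179.   24.] [ 565. -173.   32.] [ 546. -176.   28.]
32 112 [ 508. -247.   32.] [ 569. -172.   40.] [ 546. -176.   36.]
40 235 [ 508. -249.   40.] [ 568. -173.   48.] [ 553. -181.   45.]
48 514 [ 509. -248.   48.] [ 567. -173.   56.] [ 551. -199.   53.]
56 1355 [ 512. -249.   56.] [ 562. -173.   64.] [ 544. -204.   61.]
64 519 [ 520. -247.   64.] [ 558. -181.   70.] [ 540. -231.   65.]
```

View pics/w1z.png

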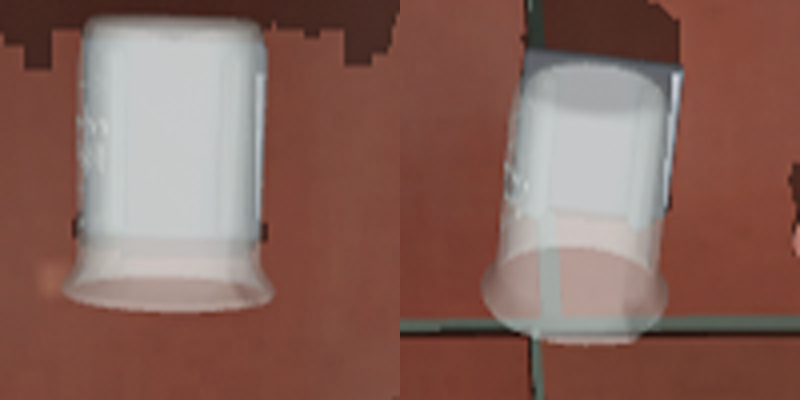

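```bash
cat > fit.py <<'E'
from h import *
from scipy.optimize import least_squares
def cloud(c,box,zmin):
    d=c['depth'];vv,uu=np.nonzero(d>0)
    K=c['intrinsics'];z=d[vv,uu]
    p=np.stack([(uu-K[0,2])/K[0,0]*z,(vv-K[1,2])/K[1,1]*z,z],1)
    P=(p-c['t'])@c['R']
    x0,x1,y0,y1=box
    m=(P[:,0]>x0)&(P[:,0]<x1)&(P[:,1]>y0)&(P[:,1]<y1)&(P[:,2]>zmin)&(P[:,2]<100)
    return P[m]
def beaker(c,box):
    P=cloud(c,box,42)
    ymax,ymin=np.percentile(P[:,1],99.5),np.percentile(P[:,1],.5)
    B=P[(P[:,1]>ymin+24)&(P[:,1]<ymax-5)]
    yc=(ymin+ymax)/2
    def f(q):
        x0,s,z0,r,sz=q
        dx=(B[:,0]-x0-s*(B[:,1]-yc))*np.cos(np.arctan(s));dz=B[:,2]-z0-sz*(B[:,1]-yc)
        return np.hypot(dx,dz)-r
    r=least_squares(f,[np.median(B[:,0]),0,39,25,0],loss='soft_l1')
    return dict(n=len(B),ymin=ymin,ymax=ymax,x0=r.x[0],yc=yc,slope=r.x[1],z0=r.x[2],r=r.x[3],sz=r.x[4],rms=np.sqrt(np.mean(r.fun**2)))
E
python3 - <<'E'
from fit import *
for n in ['wrist','top','side']:
    c=cap(n)
    for box in [(535,625,-105,10),(490,590,-270,-150)]:
        try: print(n,{k:round(float(v),3) for k,v in beaker(c,box).items()})
        except Exception as e: print(n,e)
E
```

```text
wrist {'n': 1989.0, 'ymin': -74.73, 'ymax': -4.006, 'x0': 581.625, 'yc': -39.368, 'slope': 0.03, 'z0': 39.946, 'r': 24.806, 'sz': -0.042, 'rms': 0.65}
wrist {'n': 1438.0, 'ymin': -246.461, 'ymax': -172.933, 'x0': 541.039, 'yc': -209.697, 'slope': 0.11, 'z0': 39.803, 'r': 24.737, 'sz': -0.048, 'rms': 0.699}
top {'n': 112.0, 'ymin': -58.538, 'ymax': -2.761, 'x0': 581.337, 'yc': -30.649, 'slope': 0.021, 'z0': 38.588, 'r': 23.925, 'sz': -0.049, 'rms': 2.442}
top {'n': 25.0, 'ymin': -244.264, 'ymax': -208.883, 'x0': 549.879, 'yc': -226.574, 'slope': -1.075, 'z0': 44.033, 'r': 14.798, 'sz': 0.464, 'rms': 2.737}
side {'n': 103.0, 'ymin': -77.988, 'ymax': -6.499, 'x0': 579.59, 'yc': -42.244, 'slope': 0.063, 'z0': 37.628, 'r': 24.959, 'sz': 0.003, 'rms': 0.973}
side {'n': 156.0, 'ymin': -248.859, 'ymax': -175.782, 'x0': 538.931, 'yc': -212.321, 'slope': 0.126, 'z0': 38.798, 'r': 24.484, 'sz': -0.045, 'rms': 0.965}
```

```bash
python3 -m jog '[[-0.0005,0.023,-0.023,-4.5,0,-0.23,1],[-0.0005,0.023,-0.023,-4.5,0,-0.23,1],[-0.0005,0.023,-0.023,-4.5,0,-0.23,1],[-0.0005,0.023,-0.023,-4.5,0,-0.23,1],[-0.0005,0.023,-0.023,-4.5,0,-0.23,1],[-0.0005,0.023,-0.023,-4.5,0,-0.23,1],[-0.0005,0.023,-0.023,-4.5,0,-0.23,1],[-0.0005,0.023,-0.023,-4.5,0,-0.23,1],[-0.0005,0.023,-0.023,-4.5,0,-0.23,1],[-0.0005,0.023,-0.023,-4.5,0,-0.23,1]]' 35
python3 -m jog '[[0,0,0,0,0,0,1]]'
cat > st.py <<'E'
from h import *
s=sensors.get_state();R=Ro.from_rotvec(s['tool_rot']).as_matrix()
print('t',s['time_s'],'q',s['joint_pos'].round(2),'tcp',s['tcp_pos'].round(1),'grasp',(s['tcp_pos']+155*R[:,1]).round(1),'w',round(s['gripper_width'],1),'F',s['contact_force'].round(1))
print('tool x,y,z',R.T.round(3).tolist())
E
python3 st.py
```

```text
time_s: 3.55
tcp_pos: [580.3, 155.7, 223.6]
tool_rot: [-2.357, 0.029, -0.026]
contact_force: [0.3, 0.4, 0.5]
gripper_width: 85.5
time_s: 3.65
tcp_pos: [578.8, 159.8, 219.3]
tool_rot: [-2.356, 0.023, -0.015]
contact_force: [-0.5, 1.2, -1.1]
gripper_width: 85.4
t 3.65 q [-1.    1.    0.75  1.7   0.11  0.98 -0.51] tcp [578.8 159.8 219.3] grasp [576.9  50.2 109.7] w 85.4 F [-0.5  1.2 -1.1]
tool x,y,z [[1.0, -0.021, 0.004], [-0.013, -0.707, -0.707], [0.018, 0.707, -0.707]]
```

```bash
python3 -m jog '[[0,0,0,0,0,0,1],[0,0,0,0,0,0,1]]' >/dev/null
python3 st.py
python3 - <<'E'
from fit import *
c=cap('wrist','w2')
print({k:round(float(v),3) for k,v in beaker(c,(535,625,-105,10)).items()})
E
```

```text
t 3.85 q [-1.    0.99  0.76  1.7   0.11  0.98 -0.5 ] tcp [581.4 151.8 226.1] grasp [579.1  42.4 116.3] w 85.6 F [-0.3 -0.3  0.5]
tool x,y,z [[0.999, -0.033, 0.012], [-0.015, -0.706, -0.708], [0.032, 0.707, -0.706]]
{'n': 1817.0, 'ymin': -74.149, 'ymax': -2.778, 'x0': 581.667, 'yc': -38.463, 'slope': 0.027, 'z0': 39.956, 'r': 24.678, 'sz': -0.051, 'rms': 0.385}
```

View pics/w2.png

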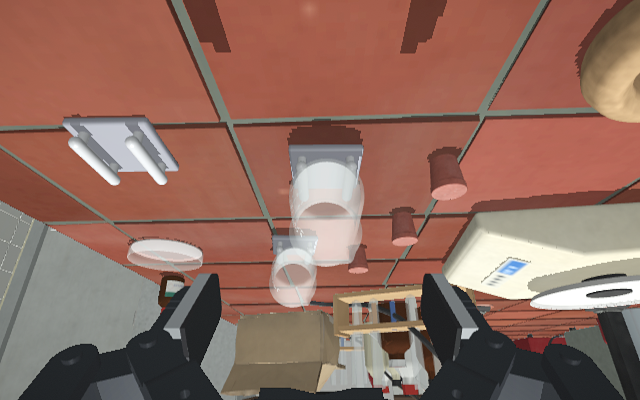

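```bash
python3 -m jog '[[0.0003,-0.0071,-0.0077,0,0,0,1],[0.0003,-0.0071,-0.0077,0,0,0,1],[0.0003,-0.0071,-0.0077,0,0,0,1],[0.0003,-0.0071,-0.0077,0,0,0,1],[0.0003,-0.0071,-0.0077,0,0,0,1],[0.0003,-0.0071,-0.0077,0,0,0,1],[0.0003,-0.0071,-0.0077,0,0,0,1],[0.0003,-0.0071,-0.0077,0,0,0,1],[0.0003,-0.0071,-0.0077,0,0,0,1],[0.0003,-0.0071,-0.0077,0,0,0,1]]' >/dev/null
python3 -m jog '[[0,0,0,0,0,0,1],[0,0,0,0,0,0,1],[0,0,0,0,0,0,1]]' >/dev/null
python3 st.py
python3 - <<'E'
from fit import *
c=cap('wrist','w3')
E
```

```text
t 5.2 q [-0.89  1.1   0.73  1.75  0.1   0.79 -0.5 ] tcp [584.6  82.1 147.9] grasp [582.4 -27.4  38.3] w 85.5 F [-0.2  0.8 -0.4]
tool x,y,z [[0.999, -0.031, 0.011], [-0.014, -0.707, -0.707], [0.03, 0.707, -0.707]]
```

View pics/w3.png

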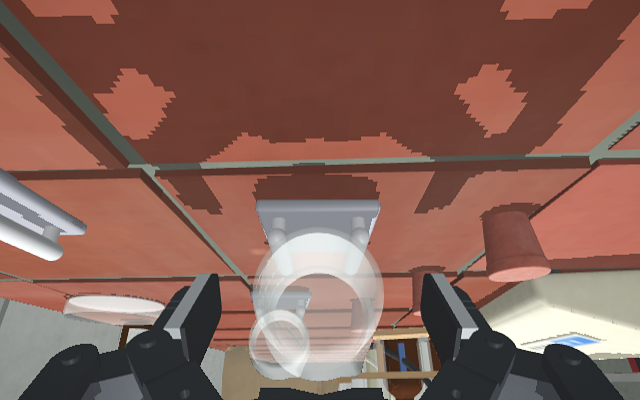

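Beaker A sits centred between the fingers (about column 318). Closing on it.

```bash
python3 -m jog '[[0,0,0,0,0,0,0.5],[0,0,0,0,0,0,0.5],[0,0,0,0,0,0,0.5],[0,0,0,0,0,0,0.4],[0,0,0,0,0,0,0.3],[0,0,0,0,0,0,0.3],[0,0,0,0,0,0,0.3]]' 30
python3 st.py
```

```text
time_s: 5.95
tcp_pos: [584.2, 81.7, 147.9]
tool_rot: [-2.356, 0.033, -0.028]
contact_force: [-3.2, 2.1, 5.0]
gripper_width: 48.3
t 5.95 q [-0.89  1.1   0.73  1.75  0.1   0.79 -0.5 ] tcp [584.2  81.7 147.9] grasp [581.8 -27.9  38.4] w 48.3 F [-3.2  2.1  5. ]
tool x,y,z [[0.999, -0.032, 0.01], [-0.016, -0.707, -0.707], [0.03, 0.706, -0.707]]
```

```bash
python3 -m jog '[[0,0,0.012,0,0,0,0.3],[0,0,0.018,0,0,0,0.3],[0,0,0.02,0,0,0,0.3],[0,0,0.02,0,0,0,0.3],[0,0,0.02,0,0,0,0.3],[0,0,0.02,0,0,0,0.3],[0,0,0.02,0,0,0,0.3],[0,0,0.02,0,0,0,0.3]]'
python3 st.py
python3 - <<'E'
from h import *
cs={}
for n in ['top','side']:
    c=cap(n,n+'1');cs[n]=c
    h=cv2.cvtColor(c['frame'],cv2.COLOR_RGB2HSV)
    m=((h[...,0]>105)&(h[...,0]<130)&(h[...,1]>130)&(h[...,2]>50)).astype(np.uint8)
    k,l,st,ce=cv2.connectedComponentsWithStats(m)
    for i in range(1,k):
        if st[i,4]>=6:
            x,y,w,hh,a=st[i]
            print(n,st[i],ce[i].round(1),'ray30',ray(c,ce[i][0],ce[i][1],36).round(1))
E
```

```text
time_s: 6.75
tcp_pos: [584.4, 81.3, 299.9]
tool_rot: [-2.355, 0.032, -0.03]
contact_force: [0.5, 0.2, 1.1]
gripper_width: 48.8
t 6.75 q [-0.95  0.86  0.84  1.76  0.18  0.98 -0.4 ] tcp [584.4  81.3 299.9] grasp [582.2 -28.2 190.2] w 48.8 F [0.5 0.2 1.1]
tool x,y,z [[0.999, -0.032, 0.012], [-0.014, -0.706, -0.708], [0.031, 0.707, -0.706]]
top [388 132   3   2   6] [389.  132.5] ray30 [ 773.1 -165.4   36. ]
top [283 194   5   5  19] [284.7 196.4] ray30 [554.6 201.9  36. ]
top [290 225   5   5  20] [292.1 227. ] ray30 [449.3 178.4  36. ]
top [163 249  13   7  53] [168.6 252. ] ray30 [376.6 589.   36. ]
side [602  92   5   2   6] [603.8  92.7] ray30 [3813.3 2018.7   36. ]
side [611  94  16   3  25] [618.2  94.9] ray30 [3833.3 1888.1   36. ]
side [251 175   6   4  14] [253.6 176.4] ray30 [364.8 519.5  36. ]
side [277 189   3  12  26] [278.2 194.4] ray30 [421.3 308.3  36. ]
side [322 197   3  12  18] [323.1 203.1] ray30 [554.1 193.1  36. ]
side [293 204   4  11  24] [294.5 209.4] ray30 [446.8 165.5  36. ]
side [547 215  49  16 506] [570.7 222.4] ray30 [1269.9 -150.2   36. ]
```

View pics/side1.png

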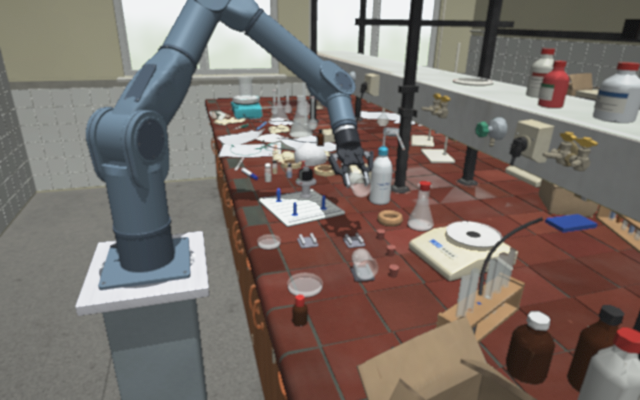

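```bash
python3 -m jog '[[0,0,0.005,0,0,1.8,0.3],[-0.002,-0.005,0.001,5,0,0,0.3],[-0.003,-0.005,0.001,7,0,0,0.3],[-0.003,-0.005,0,7,0,0,0.3],[-0.003,-0.005,0,7,0,0,0.3],[-0.003,-0.005,0,7,0,0,0.3],[-0.003,-0.005,0,7,0,0,0.3],[-0.003,-0.005,0,7,0,0,0.3],[-0.002,-0.005,0,7,0,0,0.3],[-0.002,-0.005,0,7,0,0,0.3]]'
python3 -m jog '[[-0.002,-0.005,0,7,0,0,0.3],[-0.002,-0.005,0,7,0,0,0.3],[-0.002,-0.005,0.001,7,0,0,0.3],[-0.002,-0.005,0.001,7,0,0,0.3],[-0.002,-0.005,0.001,3,0,0,0.3],[0,0,0,0,0,0,0.3],[0,0,0,0,0,0,0.3]]'
python3 st.py
python3 - <<'E'
from fit import *
c=cap('wrist','w4')
E
```

```text
time_s: 7.85
tcp_pos: [559.8, 36.4, 304.5]
tool_rot: [-1.288, 0.001, -0.011]
contact_force: [-1.6, 0.4, -1.7]
gripper_width: 48.4
time_s: 8.55
tcp_pos: [550.1, 11.7, 307.1]
tool_rot: [-0.752, 0.005, -0.01]
contact_force: [-0.2, 0.6, -0.2]
gripper_width: 48.3
t 8.55 q [ 0.13  0.59 -0.02  1.88 -0.98  1.05  0.77] tcp [550.1  11.7 307.1] grasp [551.2 124.8 201.2] w 48.3 F [-0.2  0.6 -0.2]
tool x,y,z [[1.0, -0.011, -0.002], [0.007, 0.73, -0.683], [0.008, 0.683, 0.73]]
```

View pics/w4.png

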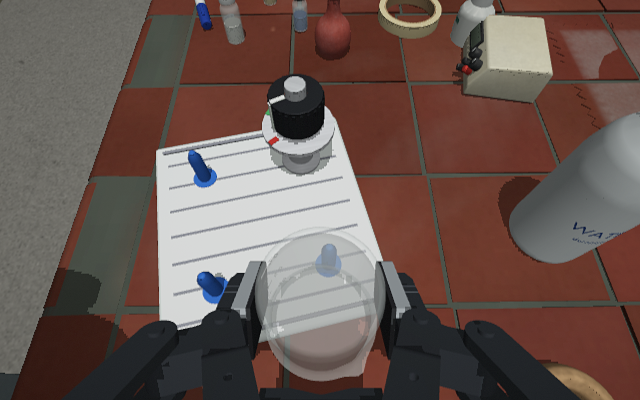

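Run:
```python
from h import *
c=cap('wrist')
f=c['frame'][:,:,::-1]
cv2.imwrite('pics/w4z.png',cv2.resize(f[130:320,150:350],None,fx=3.5,fy=3.1,interpolation=cv2.INTER_CUBIC))
h=cv2.cvtColor(c['frame'],cv2.COLOR_RGB2HSV)
m=((h[...,0]>100)&(h[...,0]<125)&(h[...,1]>60)&(h[...,2]>50)).astype(np.uint8)
k,l,st,ce=cv2.connectedComponentsWithStats(m)
for i in range(1,k):
    if st[i,4]>=60: print(st[i],ce[i].round(1))
for u,v in [(205,179),(213,294),(328,270)]: print(u,v,ray(c,u,v,12).round(1))
for X in [(448,177,12),(551,200,12),(418,302,12),(551,200,60),(448,177,60)]: print(X,proj(c,X).round(1))
```

```text
[196   3  16  27 266] [203.8  15.8]
[294  11  13  20 107] [300.5  19. ]
[188 150  29  38 616] [200.9 170.9]
[197 272  32  33 660] [211.5 287.3]
205 179 [423.3 304.5  12. ]
213 294 [449.7 175.2  12. ]
328 270 [559.6 197.7  12. ]
(448, 177, 12) [211.5 292.1]
(551, 200, 12) [319.2 267.8]
(418, 302, 12) [199.9 180.9]
(551, 200, 60) [319.  250.6]
(448, 177, 60) [195.8 277.7]
```

View pics/w4z.png

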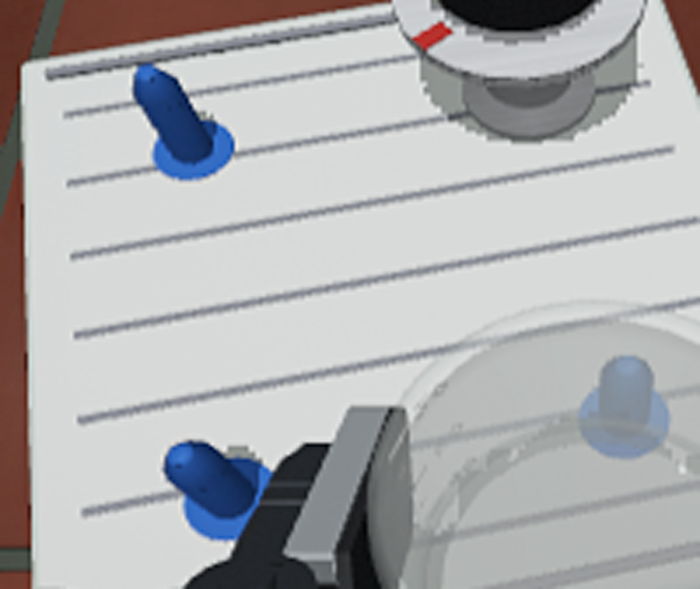

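```bash
python3 - <<'E'
from h import *
c=cap('wrist')
for nm,a,b in [('p1',(216.3,290.3),(202.3,279)),('p2',(328.3,266.1),(329.1,248.5)),('p3',(205.1,178.4),(192.2,154))]:
    print(nm,ray(c,*a,12).round(1),ray(c,*b,57).round(1))
p1,p2,p3=[ray(c,*a,12)[:2] for a in [(216.3,290.3),(328.3,266.1),(205.1,178.4)]]
print(np.linalg.norm(p2-p1),np.linalg.norm(p3-p1),(p2-p1)@(p3-p1), 'post',p2+p3-p1)
E
python3 -m jog '[[0,0,0,-1.9,0,0,0.3],[0,0,0,0,0,0,0.3],[0,0,0,0,0,0,0.3]]' >/dev/null; python3 st.py
```

```text
p1 [452.4 179.1  12. ] [452.6 177.1  57. ]
p2 [560.1 202.2  12. ] [559.9 203.5  57. ]
p3 [423.2 305.8  12. ] [423.  306.5  57. ]
110.11548891307763 129.9693891987694 -215.45244606547135 post [530.89520603 328.8421359 ]
t 9.0 q [ 0.11  0.58 -0.01  1.88 -0.96  1.04  0.76] tcp [550.4  12.2 307.9] grasp [551.5 121.9 198.5] w 48.4 F [ 0.8  0.2 -0.5]
tool x,y,z [[1.0, -0.01, 0.0], [0.007, 0.708, -0.706], [0.007, 0.706, 0.708]]
```

Run:
```python
from fit import *
c=cap('wrist')
d=c['depth'];vv,uu=np.nonzero(d>0);K=c['intrinsics'];z=d[vv,uu]
p=np.stack([(uu-K[0,2])/K[0,0]*z,(vv-K[1,2])/K[1,1]*z,z],1);P=(p-c['t'])@c['R']
m=(abs(P[:,0]-551)<35)&(abs(P[:,1]-122)<40)&(P[:,2]>130)
Q=P[m]
for lo in range(130,250,6):
    q=Q[(Q[:,2]>=lo)&(Q[:,2]<lo+6)]
    if len(q)>10: print(lo,len(q),np.percentile(q,1,axis=0).round(),np.percentile(q,99,axis=0).round())
```

```text
148 207 [524.  92. 152.] [580. 113. 154.]
154 1010 [527.  92. 154.] [577. 110. 160.]
160 122 [535.  96. 160.] [570. 104. 166.]
166 34 [537.  96. 166.] [568. 102. 172.]
172 45 [537.  96. 172.] [565. 101. 178.]
178 48 [537.  97. 178.] [566. 101. 184.]
184 50 [538.  97. 184.] [567. 102. 190.]
190 64 [527.  97. 190.] [576. 112. 196.]
196 353 [516.  97. 196.] [586. 138. 202.]
202 727 [516.  97. 202.] [586. 135. 208.]
208 1200 [516.  98. 208.] [586. 129. 214.]
214 1995 [518.  98. 214.] [585. 144. 220.]
220 13663 [524. 101. 220.] [579. 143. 224.]
226 1040 [516. 106. 226.] [586. 113. 232.]
232 1553 [517. 100. 232.] [586. 107. 238.]
238 242 [518.  90. 238.] [585. 102. 244.]
244 2876 [522.  88. 244.] [581. 100. 250.]
```

```bash
python3 -m jog '[[0.0008,0.008,-0.002,0,0,0,0.3],[0.0008,0.008,-0.006,0,0,0,0.3],[0.0008,0.008,-0.008,0,0,0,0.3],[0.0008,0.008,-0.008,0,0,0,0.3],[0.0008,0.008,-0.008,0,0,0,0.3],[0.0008,0.008,-0.008,0,0,0,0.3],[0.0008,0.008,-0.008,0,0,0,0.3],[0.0008,0.008,-0.008,0,0,0,0.3],[0.0008,0.008,-0.008,0,0,0,0.3],[0.0008,0.008,-0.008,0,0,0,0.3]]' >/dev/null;python3 -m jog '[[0,0,0,0,0,0,0.3],[0,0,0,0,0,0,0.3],[0,0,0,0,0,0,0.3]]' >/dev/null;  python3 st.py
python3 - <<'E'
from h import *
cap('wrist','w5');c=cap('side','s5')
f=c['frame'][150:250,250:390,::-1];cv2.imwrite('pics/s5z.png',cv2.resize(f,None,fx=5,fy=5,interpolation=cv2.INTER_CUBIC))
E
```

```text
t 10.35 q [ 0.03  0.71 -0.09  1.89 -1.08  0.86  0.82] tcp [558.6  91.2 236. ] grasp [559.9 200.9 126.5] w 48.4 F [ 0.1  0.2 -0.3]
tool x,y,z [[1.0, -0.012, 0.0], [0.008, 0.708, -0.706], [0.008, 0.706, 0.708]]
```

View pics/w5.png

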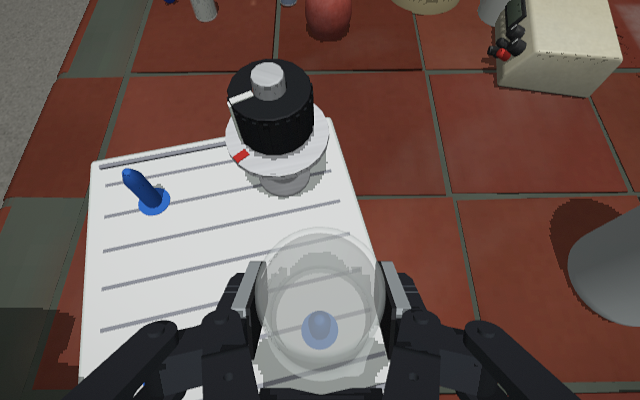

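View pics/s5z.png

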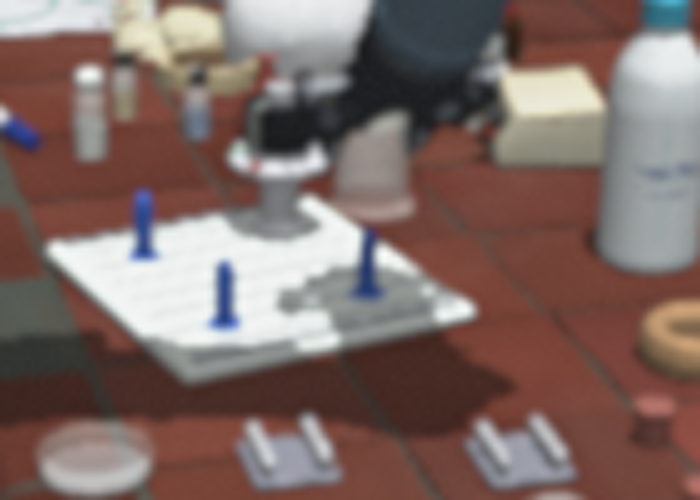

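```bash
python3 - <<'E'
from h import *
c=cap('wrist');print(ray(c,320,331,12))
E
python3 -m jog '[[0,0.0015,-0.006,0,0,0,0.3],[0,0,-0.008,0,0,0,0.3],[0,0,-0.008,0,0,0,0.3],[0,0,-0.008,0,0,0,0.3],[0,0,-0.008,0,0,0,0.3],[0,0,-0.008,0,0,0,0.3],[0,0,-0.006,0,0,0,0.3],[0,0,-0.004,0,0,0,0.3],[0,0,-0.004,0,0,0,0.3],[0,0,-0.002,0,0,0,0.3]]';python3 -m jog '[[0,0,0,0,0,0,0.3],[0,0,0,0,0,0,0.3],[0,0,0,0,0,0,0.3]]' >/dev/null;  python3 st.py
```

```text
[560.08549896 201.65702022  12.        ]
time_s: 11.5
tcp_pos: [558.4, 93.2, 173.4]
tool_rot: [-0.784, 0.005, -0.01]
contact_force: [-0.9, 0.1, -0.4]
gripper_width: 48.4
t 11.8 q [ 0.05  0.82 -0.12  1.88 -1.14  0.79  0.93] tcp [558.5  93.2 174. ] grasp [559.7 203.   64.6] w 48.5 F [-0.8 -0.6  0. ]
tool x,y,z [[1.0, -0.011, -0.0], [0.008, 0.708, -0.706], [0.008, 0.706, 0.708]]
```

```bash
python3 -m jog '[[0,0,-0.002,0,0,0,0.3],[0,0,-0.001,0,0,0,0.3],[0,0,-0.001,0,0,0,0.3],[0,0,0,0,0,0,0.3],[0,0,0,0,0,0,0.3]]'; python3 st.py
python3 -m jog '[[0,0,-0.001,0,0,0,0.3],[0,0,-0.0005,0,0,0,0.3],[0,0,0,0,0,0,0.3],[0,0,0,0,0,0,0.3]]'; python3 st.py
python3 - <<'E'
from h import *
c=cap('side','s6')
f=c['frame'][150:250,250:390,::-1];cv2.imwrite('pics/s6z.png',cv2.resize(f,None,fx=5,fy=5,interpolation=cv2.INTER_CUBIC))
E
```

```text
time_s: 12.3
tcp_pos: [558.4, 93.0, 170.2]
tool_rot: [-0.783, 0.005, -0.01]
contact_force: [-1.6, -1.9, 5.3]
gripper_width: 48.3
t 12.3 q [ 0.05  0.83 -0.12  1.88 -1.14  0.79  0.94] tcp [558.4  93.  170.2] grasp [559.5 202.9  60.9] w 48.3 F [-1.6 -1.9  5.3]
tool x,y,z [[1.0, -0.011, -0.0], [0.007, 0.709, -0.705], [0.008, 0.705, 0.709]]
time_s: 12.7
tcp_pos: [558.5, 92.7, 169.7]
tool_rot: [-0.781, 0.004, -0.01]
contact_force: [-4.7, -7.2, 15.0]
gripper_width: 48.8
t 12.7 q [ 0.05  0.83 -0.12  1.88 -1.14  0.79  0.94] tcp [558.5  92.7 169.7] grasp [559.6 202.8  60.6] w 48.8 F [-4.7 -7.2 15. ]
tool x,y,z [[1.0, -0.01, -0.0], [0.007, 0.71, -0.704], [0.007, 0.704, 0.71]]
```

View pics/s6z.png

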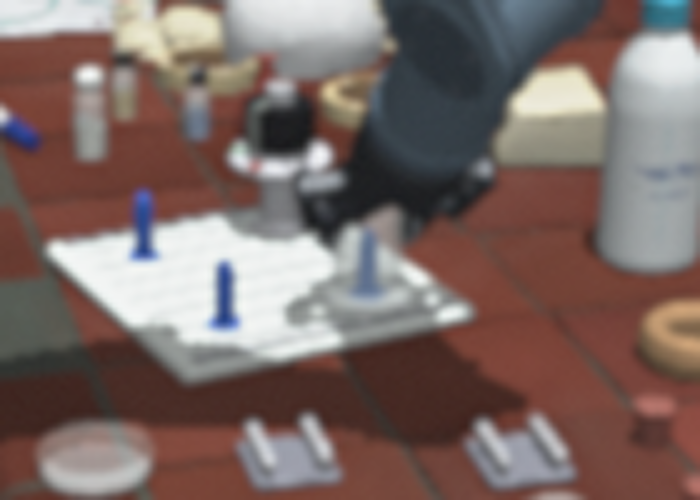

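```bash
python3 -m jog '[[0,0,0.001,0,0,0,0.3],[0,0,0,0,0,0,0.6],[0,0,0,0,0,0,0.75],[0,0,0,0,0,0,0.9],[0,0,0,0,0,0,0.9],[0,0,0,0,0,0,0.9]]'; python3 st.py
python3 -m jog '[[0,-0.003,0.003,0,0,0,0.9],[0,-0.007,0.007,0,0,0,0.9],[0,-0.012,0.012,0,0,0,0.9],[0,-0.012,0.012,0,0,0,0.9],[0,-0.015,0.015,0,0,0,0.9],[0,-0.02,0.02,0,0,0,0.9],[0,-0.02,0.02,0,0,0,0.9],[0,-0.02,0.02,0,0,0,0.9],[0,0,0,0,0,0,1],[0,0,0,0,0,0,1]]'; python3 st.py
python3 - <<'E'
from h import *
c=cap('side','s7');cap('wrist','w7')
f=c['frame'][150:250,250:390,::-1];cv2.imwrite('pics/s7z.png',cv2.resize(f,None,fx=5,fy=5,interpolation=cv2.INTER_CUBIC))
E
```

```text
time_s: 13.35
tcp_pos: [558.3, 93.3, 169.0]
tool_rot: [-0.784, 0.005, -0.01]
contact_force: [0.4, 0.6, 0.1]
gripper_width: 77.2
t 13.35 q [ 0.05  0.83 -0.12  1.88 -1.14  0.79  0.94] tcp [558.3  93.3 169. ] grasp [559.4 203.   59.6] w 77.2 F [0.4 0.6 0.1]
tool x,y,z [[1.0, -0.011, -0.001], [0.007, 0.708, -0.706], [0.008, 0.706, 0.708]]
time_s: 14.35
tcp_pos: [558.4, -16.6, 279.0]
tool_rot: [-0.784, 0.004, -0.012]
contact_force: [-1.1, 0.8, -0.9]
gripper_width: 85.1
t 14.35 q [ 0.15  0.65  0.    1.85 -0.95  1.04  0.82] tcp [558.4 -16.6 279. ] grasp [559.8  93.1 169.6] w 85.1 F [-1.1  0.8 -0.9]
tool x,y,z [[1.0, -0.012, 0.001], [0.009, 0.708, -0.706], [0.008, 0.706, 0.708]]
```

View pics/s7z.png

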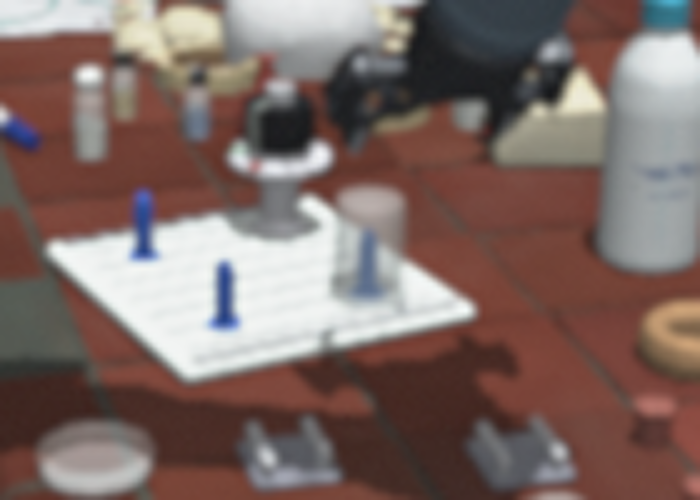

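View pics/w7.png

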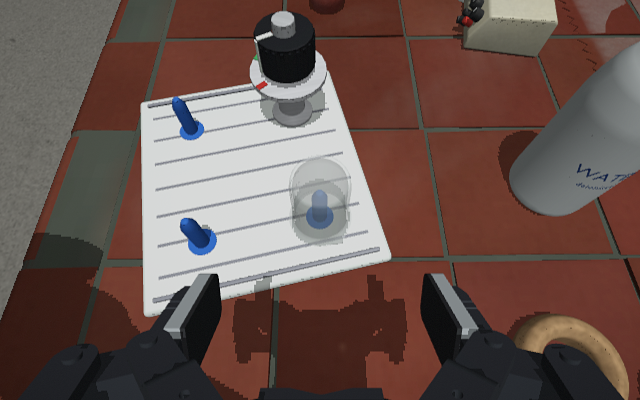

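```bash
python3 -m jog '[[0,0,0,-3,0,0,1],[0,0,0,-7,0,0,1],[0,0,0,-8,0,0,1],[0,0,0,-8,0,0,1],[0,0,0,-8,0,0,1],[0,0,0,-8,0,0,1],[0,0,0,-8,0,0,1],[0,0,0,-8,0,0,1],[0,0,0,-8,0,0,1],[0,0,0,-8,0,0,1]]'
python3 -m jog '[[0,0,-0.01,-8,0,0,1],[0,0,-0.015,-8,0,0,1],[0.002,-0.002,-0.015,0,0,-3,1],[0.002,-0.003,-0.02,0,0,-2.9,1],[0,0,0,0,0,0,1],[0,0,0,0,0,0,1],[0,0,0,0,0,0,1]]'
python3 st.py
python3 - <<'E'
from fit import *
c=cap('wrist','w8')
print({k:round(float(v),3) for k,v in beaker(c,(490,590,-270,-150)).items()})
E
```

```text
time_s: 15.45
tcp_pos: [558.0, -14.4, 277.8]
tool_rot: [-2.08, -0.005, -0.011]
contact_force: [0.4, 0.3, -1.5]
gripper_width: 85.4
time_s: 16.15
tcp_pos: [562.4, -20.7, 218.9]
tool_rot: [-2.352, 0.115, -0.063]
contact_force: [-0.3, -0.5, -0.6]
gripper_width: 85.3
t 16.15 q [-0.84  1.    0.88  1.87  0.07  0.74 -0.34] tcp [562.4 -20.7 218.9] grasp [ 552.4 -129.6  109. ] w 85.3 F [-0.3 -0.5 -0.6]
tool x,y,z [[0.995, -0.102, 0.011], [-0.064, -0.703, -0.709], [0.08, 0.704, -0.705]]
{'n': 2048.0, 'ymin': -246.859, 'ymax': -172.339, 'x0': 540.966, 'yc': -209.599, 'slope': 0.092, 'z0': 40.661, 'r': 24.114, 'sz': -0.061, 'rms': 1.047}
```

View pics/w8.png

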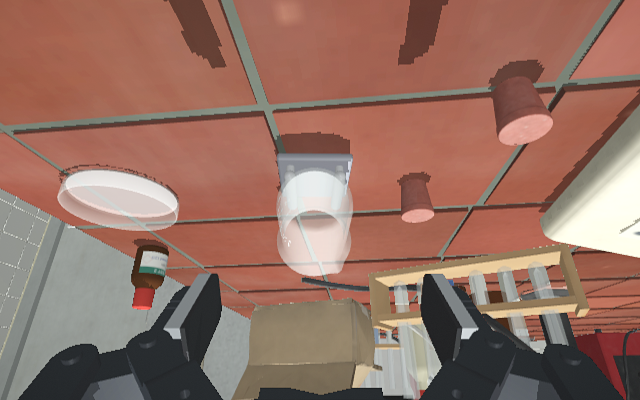

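```bash
python3 -m jog '[[-0.001,-0.007,-0.007,0,0,0,0.85],[-0.001,-0.007,-0.007,0,0,0,0.85],[-0.001,-0.007,-0.007,0,0,0,0.85],[-0.001,-0.007,-0.007,0,0,0,0.85],[-0.001,-0.007,-0.007,0,0,0,0.85],[-0.001,-0.007,-0.007,0,0,0,0.85],[-0.001,-0.007,-0.007,0,0,0,0.85],[-0.001,-0.007,-0.007,0,0,0,0.85],[-0.001,-0.007,-0.007,0,0,0,0.85],[-0.001,-0.007,-0.007,0,0,0,0.85]]' >/dev/null
python3 -m jog '[[0,0,0,0,0,0,0.85],[0,0,0,0,0,0,0.85],[0,0,0,0,0,0,0.85]]' >/dev/null
python3 st.py
python3 - <<'E'
from fit import *
c=cap('wrist','w9')
print({k:round(float(v),3) for k,v in beaker(c,(490,590,-270,-150)).items()})
E
```

```text
t 17.5 q [-0.71  1.12  0.82  1.9   0.06  0.55 -0.33] tcp [552.7 -90.5 148.4] grasp [ 542.7 -199.4   38.5] w 72.6 F [-0.1 -0.2 -0.6]
tool x,y,z [[0.995, -0.103, 0.011], [-0.065, -0.703, -0.709], [0.081, 0.704, -0.706]]
{'n': 17067.0, 'ymin': -244.977, 'ymax': -150.279, 'x0': 605.729, 'yc': -197.628, 'slope': -4.378, 'z0': 46.157, 'r': 11.997, 'sz': 0.426, 'rms': 6.411}
```

View pics/w9.png

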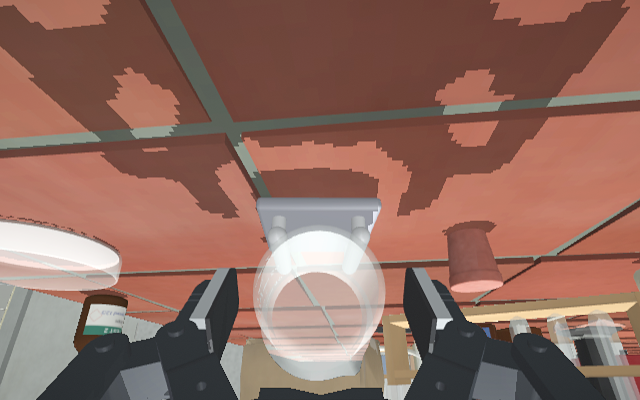

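Centred again; close and lift.

```bash
python3 -m jog '[[0,0,0,0,0,0,0.5],[0,0,0,0,0,0,0.5],[0,0,0,0,0,0,0.4],[0,0,0,0,0,0,0.3],[0,0,0,0,0,0,0.3],[0,0,0,0,0,0,0.3]]' 30
python3 -m jog '[[0,0,0.012,0,0,0,0.3],[0,0,0.018,0,0,0,0.3],[0,0,0.02,0,0,0,0.3],[0,0,0.02,0,0,0,0.3],[0,0,0.02,0,0,0,0.3],[0,0,0.02,0,0,0,0.3],[0,0,0.02,0,0,0,0.3],[0,0,0.02,0,0,0,0.3]]'
python3 st.py
```

```text
time_s: 18.15
tcp_pos: [552.1, -90.9, 148.5]
tool_rot: [-2.353, 0.118, -0.063]
contact_force: [-2.3, 2.7, 5.5]
gripper_width: 48.3
time_s: 18.95
tcp_pos: [552.4, -90.9, 299.6]
tool_rot: [-2.352, 0.116, -0.064]
contact_force: [0.1, -0.5, -0.7]
gripper_width: 48.5
t 18.95 q [-0.79  0.86  0.97  1.91  0.15  0.74 -0.22] tcp [552.4 -90.9 299.6] grasp [ 542.4 -199.8  189.7] w 48.5 F [ 0.1 -0.5 -0.7]
tool x,y,z [[0.995, -0.103, 0.012], [-0.064, -0.702, -0.709], [0.081, 0.704, -0.705]]
```

```bash
python3 -m jog '[[0,0,0.005,0,0,5.8,0.3],[-0.004,0.004,0.005,4,0,0,0.3],[-0.008,0.007,0,7,0,0,0.3],[-0.008,0.007,0,7,0,0,0.3],[-0.008,0.007,0,7,0,0,0.3],[-0.008,0.007,0,7,0,0,0.3],[-0.008,0.007,0,7,0,0,0.3],[-0.008,0.007,0,7,0,0,0.3],[-0.008,0.007,0,7,0,0,0.3],[-0.008,0.007,0,7,0,0,0.3]]'
python3 -m jog '[[-0.008,0.007,0,7,0,0,0.3],[-0.008,0.007,0,7,0,0,0.3],[-0.008,0.007,0,7,0,0,0.3],[-0.008,0.007,0,7,0,0,0.3],[0,0,0,2,0,0,0.3],[0,0,0,0,0,0,0.3],[0,0,0,0,0,0,0.3]]'
python3 st.py
python3 - <<'E'
from fit import *
c=cap('wrist','w10')
d=c['depth'];vv,uu=np.nonzero(d>0);K=c['intrinsics'];z=d[vv,uu]
s=sensors.get_state();R=Ro.from_rotvec(s['tool_rot']).as_matrix();G=s['tcp_pos']+155*R[:,1]
p=np.stack([(uu-K[0,2])/K[0,0]*z,(vv-K[1,2])/K[1,1]*z,z],1);P=(p-c['t'])@c['R']
m=(abs(P[:,0]-G[0])<35)&(abs(P[:,1]-G[1])<40)&(abs(P[:,2]-G[2])<70)
Q=P[m]-G
for lo in range(-70,60,5):
    q=Q[(Q[:,2]>=lo)&(Q[:,2]<lo+5)]
    if len(q)>10: print(lo,len(q),np.percentile(q,1,axis=0).round(),np.percentile(q,99,axis=0).round())
E
```

```text
time_s: 19.95
tcp_pos: [484.1, -31.1, 309.3]
tool_rot: [-1.303, 0.002, -0.013]
contact_force: [0.0, -0.5, -1.2]
gripper_width: 48.6
time_s: 20.65
tcp_pos: [452.8, -3.2, 308.4]
tool_rot: [-0.787, 0.006, -0.01]
contact_force: [-0.2, 0.5, -0.7]
gripper_width: 48.7
t 20.65 q [ 0.1   0.46  0.07  2.12 -1.01  1.02  0.91] tcp [452.8  -3.2 308.4] grasp [453.9 106.2 198.6] w 48.7 F [-0.2  0.5 -0.7]
tool x,y,z [[1.0, -0.011, -0.001], [0.007, 0.706, -0.708], [0.009, 0.708, 0.706]]
-50 14 [-29. -30. -46.] [ 27.  -7. -45.]
-45 949 [-27. -30. -45.] [ 26. -10. -40.]
-40 373 [-22. -27. -40.] [ 19. -16. -35.]
-35 38 [-16. -26. -35.] [ 15. -20. -30.]
-30 35 [-17. -26. -30.] [ 15. -19. -25.]
-25 35 [-14. -26. -25.] [ 16. -21. -20.]
-20 43 [-12. -25. -20.] [ 16. -20. -15.]
-15 42 [-14. -25. -15.] [ 17. -19. -10.]
-10 41 [-14. -25.  -9.] [ 15. -20.  -6.]
-5 99 [-35. -25.  -5.] [35. 16. -0.]
0 435 [-35. -25.   0.] [35. 16.  5.]
5 654 [-35. -25.   5.] [35. 11. 10.]
10 940 [-35. -24.  10.] [35.  6. 15.]
15 1305 [-34. -24.  15.] [34.  1. 20.]
20 9522 [-27. -22.  20.] [29. 22. 25.]
25 5370 [-31. -20.  25.] [30. 17. 29.]
30 1189 [-35. -18.  30.] [ 35. -10.  35.]
35 1291 [-34. -23.  35.] [ 35. -17.  40.]
40 115 [-33. -32.  40.] [ 33. -21.  45.]
45 2242 [-29. -34.  45.] [ 30. -22.  50.]
50 2337 [-29. -31.  50.] [ 29. -25.  55.]
55 1824 [-27. -34.  55.] [ 27. -30.  59.]
```

View pics/w10.png

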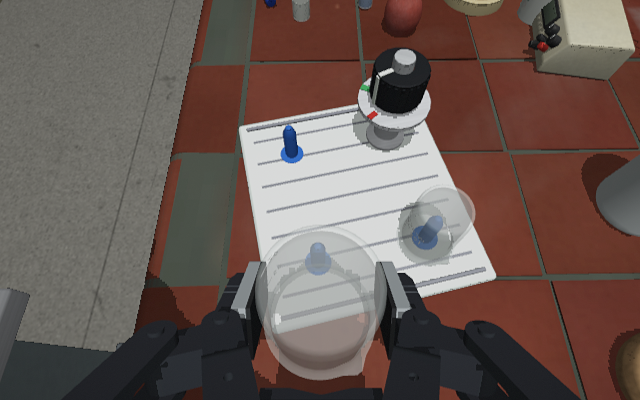

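Run:
```python
from h import *
c=cap('wrist')
f=c['frame'][:,:,::-1]
cv2.imwrite('pics/w10z.png',cv2.resize(f[130:300,260:460],None,fx=4,fy=3.5,interpolation=cv2.INTER_CUBIC))
for u,v in [(318,265),(292,154),(425,237)]: print(ray(c,u,v,12).round(1))
```

```text
[452.4 175.9  12. ]
[423.7 305.8  12. ]
[560.8 203.9  12. ]
```

View pics/w10z.png

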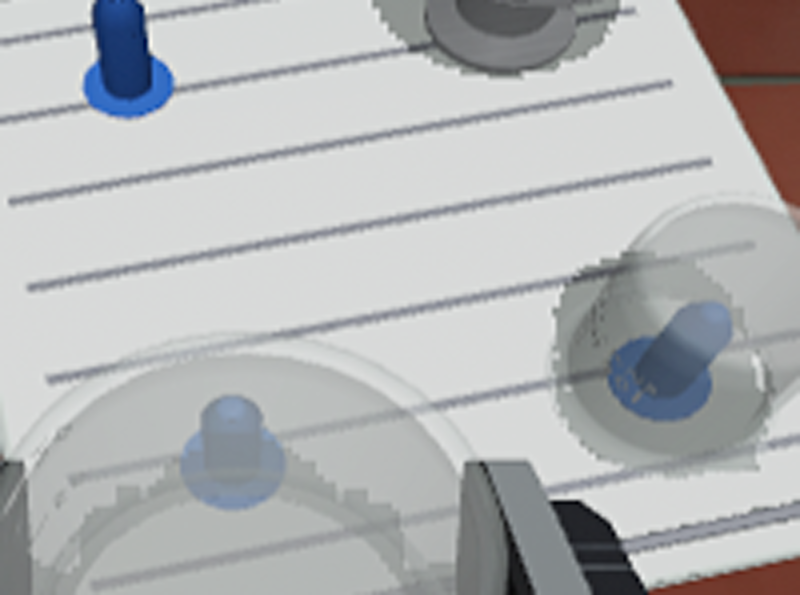

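```bash
python3 -m jog '[[0,0.0072,-0.002,0,0,0,0.3],[0,0.0072,-0.006,0,0,0,0.3],[0,0.0072,-0.008,0,0,0,0.3],[0,0.0072,-0.008,0,0,0,0.3],[0,0.0072,-0.008,0,0,0,0.3],[0,0.0072,-0.008,0,0,0,0.3],[0,0.0072,-0.008,0,0,0,0.3],[0,0.0072,-0.008,0,0,0,0.3],[-0.0005,0.0072,-0.008,0,0,0,0.3],[0,0.0072,-0.008,0,0,0,0.3]]' >/dev/null;python3 -m jog '[[0,0,0,0,0,0,0.3],[0,0,0,0,0,0,0.3],[0,0,0,0,0,0,0.3]]' >/dev/null;  python3 st.py
python3 - <<'E'
from h import *
cap('wrist','w11');c=cap('side','s11')
f=c['frame'][150:250,250:390,::-1];cv2.imwrite('pics/s11z.png',cv2.resize(f,None,fx=5,fy=5,interpolation=cv2.INTER_CUBIC))
E
```

```text
t 22.05 q [ 0.03  0.6  -0.03  2.16 -1.21  0.84  1.04] tcp [452.1  68.8 236.4] grasp [453.1 178.6 127. ] w 48.5 F [ 0.2 -0.8 -0.5]
tool x,y,z [[1.0, -0.011, -0.002], [0.007, 0.708, -0.706], [0.009, 0.706, 0.708]]
```

View pics/w11.png

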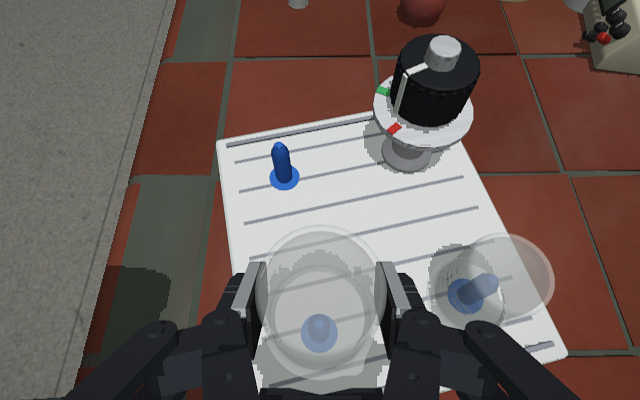

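View pics/s11z.png

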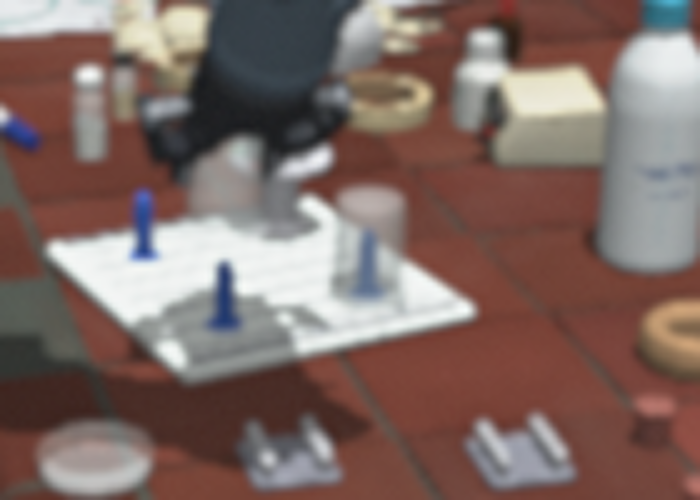

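```bash
python3 -m jog '[[-0.0095,0.0005,0,0,0,-5,0.3],[-0.0095,0.0013,0,0,0,-5,0.3],[-0.0094,0.0022,0,0,0,-5,0.3],[0,0,0,0,0,0,0.3],[0,0,0,0,0,0,0.3],[0,0,0,0,0,0,0.3]]' ;  python3 st.py
```

```text
time_s: 22.75
tcp_pos: [428.3, 72.1, 232.7]
tool_rot: [-0.782, 0.095, -0.212]
contact_force: [0.5, -0.2, -0.4]
gripper_width: 48.5
t 22.75 q [ 0.4   0.62 -0.49  2.25 -1.3   0.51  1.01] tcp [428.3  72.1 232.7] grasp [452.2 178.9 123. ] w 48.5 F [ 0.5 -0.2 -0.4]
tool x,y,z [[0.974, -0.225, -0.007], [0.154, 0.689, -0.708], [0.164, 0.689, 0.706]]
```

```bash
python3 -m jog '[[0.0077,-0.0015,0.001,0,0,4.2,0.3],[0.0077,-0.001,0.001,0,0,4.2,0.3],[0.0077,-0.0005,0.001,0,0,4.2,0.3],[0,0,0,0,0,0,0.3],[0,0,0,0,0,0,0.3],[0,0,0,0,0,0,0.3]]' ;  python3 st.py
```

```text
time_s: 23.35
tcp_pos: [450.1, 70.0, 235.7]
tool_rot: [-0.786, 0.011, -0.004]
contact_force: [-0.4, 0.2, -0.8]
gripper_width: 48.7
t 23.35 q [ 0.32  0.63 -0.39  2.14 -1.01  0.68  0.88] tcp [450.1  70.  235.7] grasp [450.  179.5 126.1] w 48.7 F [-0.4  0.2 -0.8]
tool x,y,z [[1.0, -0.007, -0.008], [-0.001, 0.707, -0.707], [0.011, 0.707, 0.707]]
```

```bash
python3 -m jog '[[0.003,-0.001,-0.005,0,0,0,0.3],[0,0,-0.006,0,0,0,0.3],[0,0,-0.006,0,0,0,0.3],[0,0,-0.006,0,0,0,0.3],[0,0,0,0,0,0,0.3],[0,0,0,0,0,0,0.3]]' ;  python3 st.py;python3 - <<'E'
from h import *
cap('wrist','w12')
E
```

```text
time_s: 23.95
tcp_pos: [453.6, 68.4, 212.7]
tool_rot: [-0.785, 0.011, -0.004]
contact_force: [-0.2, -1.0, -1.7]
gripper_width: 48.8
t 23.95 q [ 0.33  0.69 -0.4   2.13 -1.02  0.64  0.93] tcp [453.6  68.4 212.7] grasp [453.5 178.1 103.2] w 48.8 F [-0.2 -1.  -1.7]
tool x,y,z [[1.0, -0.008, -0.008], [-0.0, 0.708, -0.707], [0.011, 0.707, 0.708]]
```

View pics/w12.png

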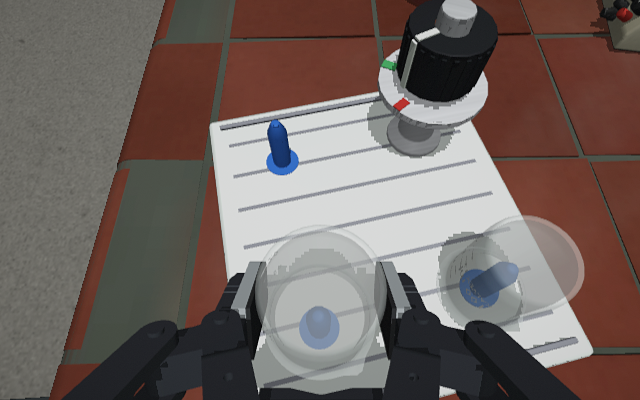

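```bash
python3 -m jog '[[0,0,-0.006,0,0,0,0.3],[0,0,-0.006,0,0,0,0.3],[0,0,-0.006,0,0,0,0.3],[0,0,-0.006,0,0,0,0.3],[0,0,-0.006,0,0,0,0.3],[0,0,-0.004,0,0,0,0.3],[0,0,-0.003,0,0,0,0.3],[0,0,0,0,0,0,0.3],[0,0,0,0,0,0,0.3]]' ;  python3 st.py
python3 -m jog '[[0,0,-0.002,0,0,0,0.3],[0,0,-0.001,0,0,0,0.3],[0,0,-0.001,0,0,0,0.3],[0,0,0,0,0,0,0.3],[0,0,0,0,0,0,0.3]]' ;  python3 st.py
```

```text
time_s: 24.9
tcp_pos: [453.7, 68.5, 176.0]
tool_rot: [-0.785, 0.01, -0.004]
contact_force: [-0.3, 0.2, -0.1]
gripper_width: 48.3
t 24.9 q [ 0.34  0.78 -0.41  2.12 -1.05  0.58  1.01] tcp [453.7  68.5 176. ] grasp [453.7 178.2  66.4] w 48.3 F [-0.3  0.2 -0.1]
tool x,y,z [[1.0, -0.008, -0.007], [0.0, 0.707, -0.707], [0.011, 0.707, 0.707]]
time_s: 25.4
tcp_pos: [453.7, 68.5, 171.9]
tool_rot: [-0.785, 0.01, -0.004]
contact_force: [-0.1, 0.1, -0.5]
gripper_width: 48.6
t 25.4 q [ 0.35  0.79 -0.42  2.12 -1.06  0.58  1.01] tcp [453.7  68.5 171.9] grasp [453.7 178.1  62.4] w 48.6 F [-0.1  0.1 -0.5]
tool x,y,z [[1.0, -0.008, -0.007], [0.0, 0.707, -0.707], [0.011, 0.707, 0.707]]
```

```bash
python3 -m jog '[[0,0,-0.001,0,0,0,0.3],[0,0,-0.001,0,0,0,0.3],[0,0,-0.001,0,0,0,0.3],[0,0,0,0,0,0,0.3],[0,0,0,0,0,0,0.3]]' ;  python3 st.py
```

```text
time_s: 25.9
tcp_pos: [453.7, 68.4, 169.4]
tool_rot: [-0.784, 0.01, -0.004]
contact_force: [-2.2, -4.3, 6.9]
gripper_width: 48.5
t 25.9 q [ 0.35  0.8  -0.42  2.12 -1.06  0.57  1.02] tcp [453.7  68.4 169.4] grasp [453.8 178.1  59.9] w 48.5 F [-2.2 -4.3  6.9]
tool x,y,z [[1.0, -0.008, -0.007], [0.0, 0.708, -0.706], [0.011, 0.706, 0.708]]
```

Contact 7 N at the expected height. Release and retreat.

```bash
python3 -m jog '[[0,0,0,0,0,0,0.6],[0,0,0,0,0,0,0.75],[0,0,0,0,0,0,0.85],[0,0,0,0,0,0,0.85],[0,0,0,0,0,0,0.85]]'; python3 st.py
python3 -m jog '[[0,-0.003,0.003,0,0,0,0.85],[0,-0.007,0.007,0,0,0,0.85],[0,-0.012,0.012,0,0,0,0.85],[0,-0.012,0.012,0,0,0,0.85],[0,-0.015,0.015,0,0,0,0.85],[0,-0.02,0.02,0,0,0,0.85],[0,-0.02,0.02,0,0,0,0.85],[0,-0.02,0.02,0,0,0,0.85],[0,-0.02,0.02,0,0,0,0.85],[0,0,0,0,0,0,1]]'; python3 st.py
python3 - <<'E'
from h import *
c=cap('side','s13');cap('wrist','w13')
f=c['frame'][150:250,250:390,::-1];cv2.imwrite('pics/s13z.png',cv2.resize(f,None,fx=5,fy=5,interpolation=cv2.INTER_CUBIC))
E
```

```text
time_s: 26.4
tcp_pos: [453.6, 68.5, 168.9]
tool_rot: [-0.785, 0.01, -0.004]
contact_force: [0.4, -0.2, -0.1]
gripper_width: 72.6
t 26.4 q [ 0.35  0.8  -0.42  2.12 -1.06  0.57  1.02] tcp [453.6  68.5 168.9] grasp [453.7 178.2  59.3] w 72.6 F [ 0.4 -0.2 -0.1]
tool x,y,z [[1.0, -0.008, -0.008], [0.0, 0.707, -0.707], [0.011, 0.707, 0.707]]
time_s: 27.4
tcp_pos: [454.5, -63.8, 300.3]
tool_rot: [-0.789, 0.008, -0.011]
contact_force: [0.4, 0.1, -0.5]
gripper_width: 84.6
t 27.4 q [ 0.47  0.52 -0.24  2.05 -0.8   0.98  0.83] tcp [454.5 -63.8 300.3] grasp [455.5  45.5 190.3] w 84.6 F [ 0.4  0.1 -0.5]
tool x,y,z [[1.0, -0.012, -0.003], [0.007, 0.705, -0.709], [0.011, 0.709, 0.705]]
```

View pics/s13z.png

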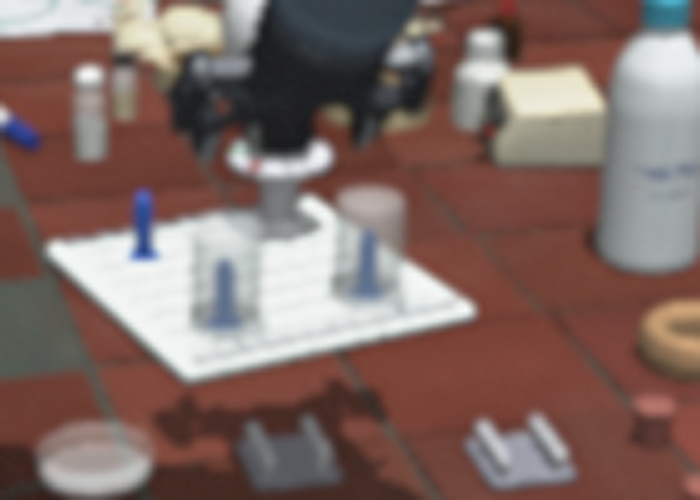

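View pics/w13.png

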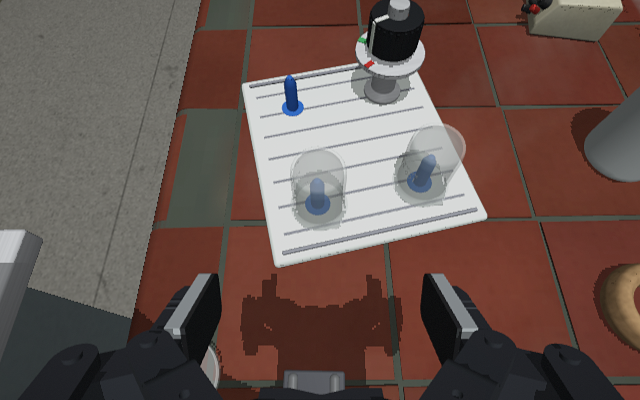

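```bash
python3 -m jog '[[0.005,-0.004,0.005,-3,0,0,1],[0.018,-0.004,0.011,-6,0,0,1],[0.018,-0.004,0.012,-6,0,0,1],[0.018,-0.004,0.012,-6,0,0,1],[0.018,-0.004,0.012,-6,0,0,1],[0.018,-0.004,0.012,-6,0,0,1],[0.018,-0.004,0.012,-6,0,0,1],[0.018,-0.004,0.012,-5,0,0,1],[0.012,-0.004,0.01,-1,0,0.4,1],[0,0,0,0,0,0,1]]'
python3 -m jog '[[0,0,0,0,0,0,1],[0,0,0,0,0,0,1]]' >/dev/null
python3 st.py
cat > stp.py <<'E'
from h import *
def stoppers(c,show=False,minA=40):
    h=cv2.cvtColor(c['frame'],cv2.COLOR_RGB2HSV)
    d=c['depth'];K=c['intrinsics'];vv,uu=np.mgrid[0:400,0:640]
    p=np.stack([(uu-K[0,2])/K[0,0]*d,(vv-K[1,2])/K[1,1]*d,d],-1)
    P=(p-c['t'])@c['R']
    m=(P[...,2]>10)&(P[...,2]<45)&(d>0)&(P[...,0]>320)&(P[...,0]<760)&(P[...,1]>-330)&(P[...,1]<60)
    k,l,st,ce=cv2.connectedComponentsWithStats(m.astype(np.uint8))
    out=[]
    for i in range(1,k):
        if st[i,4]<minA: continue
        Q=P[l==i];top=Q[Q[:,2]>np.percentile(Q[:,2],95)-4]
        (cx,cy),r=cv2.minEnclosingCircle(top[:,:2].astype(np.float32))
        out.append((st[i].tolist(),Q[:,2].max().round(1),np.array([cx,cy]).round(1),round(r,1),top[:,:2].mean(0).round(1)))
    return out
E
python3 - <<'E'
from stp import *
c=cap('wrist','w14')
for o in stoppers(c):print(*o)
E
```

```text
time_s: 28.5
tcp_pos: [597.9, -94.8, 395.8]
tool_rot: [-1.57, -0.0, -0.001]
contact_force: [-0.1, -0.1, -0.2]
gripper_width: 85.3
t 28.7 q [ 0.01  0.47  0.1   1.68 -0.06  1.    0.13] tcp [595.5 -96.2 394.5] grasp [595.1 -96.  239.5] w 85.4 F [ 0.6 -0.5 -0.4]
tool x,y,z [[1.0, -0.004, -0.003], [-0.003, 0.002, -1.0], [0.004, 1.0, 0.002]]
[452, 0, 62, 36, 1534] 30.5 [737.4  44.4] 24.7 [738.8  42.7]
[9, 7, 68, 79, 555] 18.3 [336.4  19.8] 33.2 [352.2  21.2]
[135, 45, 18, 60, 569] 22.5 [431.4  -3.6] 25.2 [431.5  -3. ]
[173, 46, 15, 60, 539] 22.5 [464.8  -5.1] 25.7 [465.3  -4.6]
[285, 84, 9, 56, 438] 22.3 [564.3 -37.6] 25.5 [565.  -37.1]
[320, 85, 10, 56, 449] 22.5 [599.  -39.1] 25.2 [598.7 -38.2]
[386, 97, 29, 27, 607] 31.7 [669.5 -35.7] 12.5 [669.3 -35.4]
[441, 186, 52, 117, 4422] 43.2 [ 758.6 -174.2] 61.7 [ 753.4 -160.1]
[369, 198, 25, 26, 515] 31.0 [ 656.4 -135.6] 12.6 [ 656.  -135.4]
[94, 246, 79, 69, 733] 17.2 [ 382.1 -225.2] 44.2 [ 380.4 -223.7]
[253, 248, 10, 43, 291] 22.1 [ 525.  -206.9] 25.5 [ 524.8 -205.9]
[283, 252, 11, 42, 293] 21.9 [ 556.9 -211. ] 25.6 [ 558.2 -210.6]
[330, 280, 23, 27, 464] 30.7 [ 617.3 -234.9] 12.7 [ 617.2 -234.6]
```

View pics/w14.png

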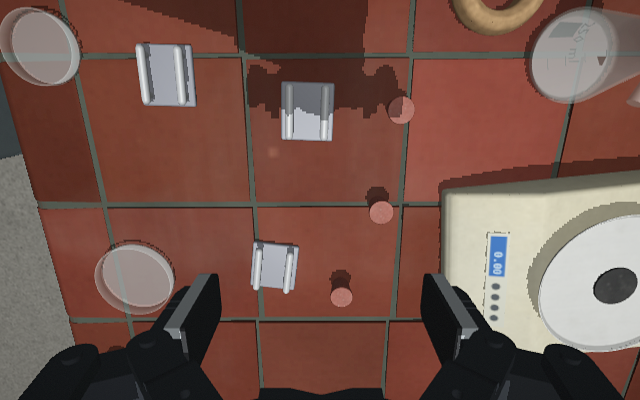

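```bash
python3 -m jog '[[0.001,-0.007,-0.006,0,0,0,0.55],[0.003,-0.017,-0.016,0,0,0,0.55],[0.003,-0.017,-0.016,0,0,0,0.55],[0.003,-0.017,-0.016,0,0,0,0.55],[0.003,-0.017,-0.016,0,0,0,0.55],[0.003,-0.017,-0.016,0,0,0,0.55],[0.003,-0.017,-0.016,0,0,0,0.55],[0.003,-0.017,-0.016,0,0,0,0.55],[0,-0.013,-0.010,0,0,0,0.55],[0,0,0,0,0,0,0.55]]'
python3 -m jog '[[0,0,0,0,0,0,0.55],[0,0,0,0,0,0,0.55]]' >/dev/null
python3 st.py
python3 - <<'E'
from stp import *
c=cap('wrist','w15')
for o in stoppers(c):
  if 11<o[3]<15:print(*o)
E
```

```text
time_s: 29.75
tcp_pos: [617.0, -238.2, 266.0]
tool_rot: [-1.571, 0.008, -0.003]
contact_force: [0.3, 0.3, 1.0]
gripper_width: 46.7
t 29.95 q [ 0.23  0.71  0.1   1.6  -0.09  0.83  0.36] tcp [ 619.1 -234.5  268.8] grasp [ 619.4 -234.3  113.8] w 47.1 F [ 0.2  0.1 -0.5]
tool x,y,z [[1.0, -0.003, 0.002], [0.002, 0.001, -1.0], [0.003, 1.0, 0.001]]
[363, 31, 46, 49, 1731] 31.2 [ 656.2 -136. ] 12.5 [ 656.  -135.9]
[297, 200, 39, 41, 1237] 31.0 [ 617.1 -235.5] 12.5 [ 617.2 -234.9]
```

View pics/w15.png

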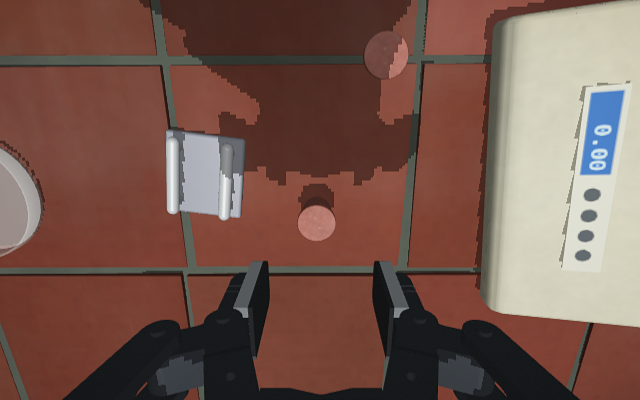

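```bash
python3 -m jog '[[-0.002,-0.0008,-0.008,0,0,0,0.55],[0,0,-0.014,0,0,0,0.55],[0,0,-0.014,0,0,0,0.55],[0,0,-0.014,0,0,0,0.55],[0,0,-0.014,0,0,0,0.55],[0,0,-0.01,0,0,0,0.55],[0,0,-0.007,0,0,0,0.55],[0,0,-0.002,0,0,0,0.55],[0,0,0,0,0,0,0.55],[0,0,0,0,0,0,0.55]]' 25
python3 st.py
python3 - <<'E'
from stp import *
c=cap('wrist','w16')
E
```

```text
time_s: 31.0
tcp_pos: [617.0, -236.5, 185.5]
tool_rot: [-1.571, 0.002, -0.004]
contact_force: [-0.1, -1.1, 0.1]
gripper_width: 46.9
t 31.0 q [ 0.24  0.83  0.09  1.62 -0.1   0.7   0.37] tcp [ 617.  -236.5  185.5] grasp [ 617.2 -236.5   30.5] w 46.9 F [-0.1 -1.1  0.1]
tool x,y,z [[1.0, -0.004, 0.001], [0.001, 0.0, -1.0], [0.004, 1.0, 0.0]]
```

View pics/w16.png

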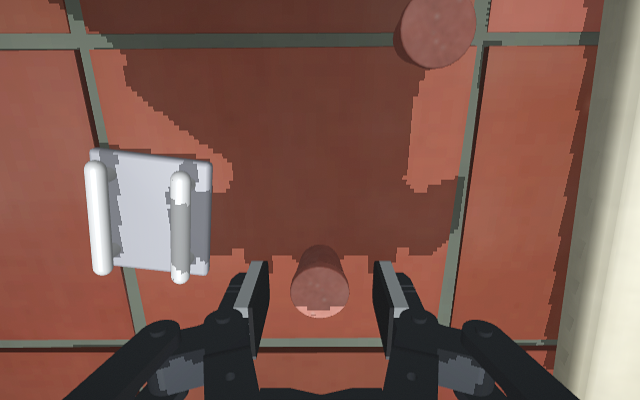

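```bash
python3 -m jog '[[0,0.001,0,0,0,0,0.4],[0,0,0,0,0,0,0.25],[0,0,0,0,0,0,0.1],[0,0,0,0,0,0,0.1],[0,0,0,0,0,0,0.1],[0,0,0,0,0,0,0.1]]' 25
python3 -m jog '[[0,0,0.01,0,0,0,0.1],[0,0,0.02,0,0,0,0.1],[0,0,0.02,0,0,0,0.1],[0,0,0.02,0,0,0,0.1],[0,0,0,0,0,0,0.1],[0,0,0,0,0,0,0.1]]'
python3 st.py
python3 - <<'E'
from stp import *
c=cap('wrist','w17')
E
```

```text
time_s: 31.65
tcp_pos: [616.9, -235.2, 185.5]
tool_rot: [-1.57, 0.002, -0.004]
contact_force: [-0.4, 1.4, 6.1]
gripper_width: 23.8
time_s: 32.25
tcp_pos: [616.6, -235.4, 255.1]
tool_rot: [-1.571, 0.003, -0.004]
contact_force: [0.3, 0.9, -1.3]
gripper_width: 23.8
t 32.25 q [ 0.23  0.73  0.1   1.61 -0.09  0.81  0.36] tcp [ 616.6 -235.4  255.1] grasp [ 616.7 -235.4  100.1] w 23.8 F [ 0.3  0.9 -1.3]
tool x,y,z [[1.0, -0.004, 0.001], [0.001, 0.0, -1.0], [0.004, 1.0, 0.0]]
```

View pics/w17.png

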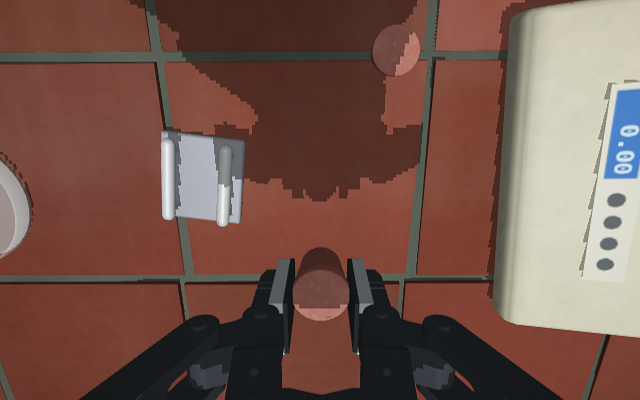

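```bash
python3 -m jog '[[-0.01,0.003,0.008,0,0,0,0.1],[-0.028,0.004,0.01,0,0,0,0.1],[-0.028,0.004,0.01,0,0,0,0.1],[-0.028,0.004,0.007,0,0,0,0.1],[-0.028,0.004,0.005,0,0,0,0.1],[-0.028,0.004,0.005,0,0,0,0.1],[-0.028,0.004,0,0,0,0,0.1],[-0.028,0.004,0,0,0,0,0.1],[-0.018,0.004,0,0,0,0,0.1],[-0.01,0,0,0,0,0,0.1]]'
python3 -m jog '[[0,0,0,0,0,0,0.1],[0,0,0,0,0,0,0.1],[0,0,0,0,0,0,0.1]]' >/dev/null
python3 st.py
python3 - <<'E'
from stp import *
c=cap('wrist','w18')
for o in stoppers(c):
  if o[3]>39:print(*o)
E
```

```text
time_s: 33.3
tcp_pos: [380.3, -199.7, 299.6]
tool_rot: [-1.569, 0.005, -0.002]
contact_force: [-0.7, -0.3, 0.6]
gripper_width: 23.5
t 33.6 q [ 0.29  0.34  0.11  2.18 -0.06  0.62  0.44] tcp [ 383.7 -200.5  300.1] grasp [ 383.9 -200.5  145.1] w 23.4 F [ 0.3 -0.2 -0.6]
tool x,y,z [[1.0, -0.003, 0.001], [0.001, -0.0, -1.0], [0.003, 1.0, -0.0]]
[262, 174, 110, 88, 710] 17.4 [ 381.1 -224.3] 43.1 [ 381.  -209.2]
```

View pics/w18.png

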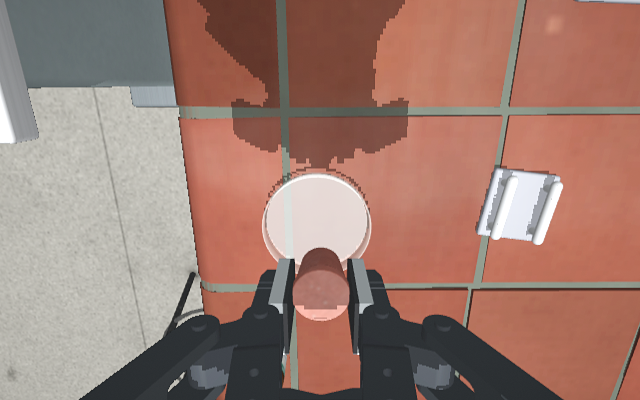

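```bash
python3 -m jog '[[-0.001,-0.012,-0.006,0,0,0,0.1],[-0.001,-0.013,-0.014,0,0,0,0.1],[0,-0.012,-0.016,0,0,0,0.1],[0,-0.008,-0.016,0,0,0,0.1],[0,0,-0.016,0,0,0,0.1],[0,0,-0.016,0,0,0,0.1],[0,0,-0.012,0,0,0,0.1],[0,0,-0.007,0,0,0,0.1],[0,0,0,0,0,0,0.1],[0,0,0,0,0,0,0.1]]'
python3 st.py
python3 - <<'E'
from stp import *
c=cap('wrist','w19')
E
```

```text
time_s: 34.65
tcp_pos: [380.9, -245.4, 197.2]
tool_rot: [-1.571, 0.002, -0.003]
contact_force: [-0.3, -0.2, 0.1]
gripper_width: 23.4
t 34.65 q [ 0.41  0.58  0.08  2.16 -0.11  0.4   0.57] tcp [ 380.9 -245.4  197.2] grasp [ 381.  -245.4   42.2] w 23.4 F [-0.3 -0.2  0.1]
tool x,y,z [[1.0, -0.004, 0.001], [0.001, 0.0, -1.0], [0.004, 1.0, 0.0]]
```

View pics/w19.png

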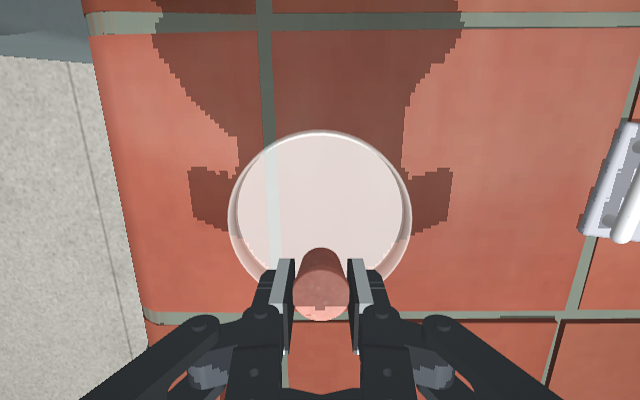

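```bash
python3 - <<'E'
from stp import *
c=cap('wrist')
a=ray(c,229,220,17);b=ray(c,411,220,17);t=ray(c,320,130,19)
print(a.round(1),b.round(1),t.round(1))
E
python3 -m jog '[[0,0,-0.003,0,0,0,0.1],[0,0,-0.002,0,0,0,0.1],[0,0,-0.001,0,0,0,0.1],[0,0,0,0,0,0,0.1],[0,0,0,0,0,0,0.1]]'
```

```text
[ 339.8 -221.    17. ] [ 423.3 -221.3   17. ] [ 381.7 -180.3   19. ]
time_s: 35.25
tcp_pos: [380.7, -245.3, 190.9]
tool_rot: [-1.57, 0.003, -0.003]
contact_force: [0.4, -0.1, -0.3]
gripper_width: 23.5
```

```bash
python3 -m jog '[[0,0,0,0,0,0,0.32],[0,0,0,0,0,0,0.36],[0,0,0,0,0,0,0.4],[0,0,0,0,0,0,0.45],[0,0,0.005,0,0,0,0.45],[0,0,0.02,0,0,0,0.45],[0,0,0.03,0,0,0,0.45],[0,0,0.03,0,0,0,0.45],[0,0,0.03,0,0,0,0.5]]'
python3 -m jog '[[0.02,0.01,0.02,0,0,0,0.6],[0.025,0.01,0.01,0,0,0,0.6],[0.025,0.01,0,0,0,0,0.6],[0,0,0,0,0,0,0.6],[0,0,0,0,0,0,0.6]]'
python3 st.py
python3 - <<'E'
from stp import *
c=cap('wrist','w20')
for o in stoppers(c): print(*o)
E
```

```text
time_s: 36.15
tcp_pos: [380.4, -245.2, 307.4]
tool_rot: [-1.57, 0.003, -0.003]
contact_force: [0.4, 0.4, -0.0]
gripper_width: 42.9
time_s: 36.65
tcp_pos: [450.5, -215.1, 336.0]
tool_rot: [-1.57, 0.003, -0.002]
contact_force: [0.3, 0.1, -0.2]
gripper_width: 51.0
t 36.65 q [ 0.26  0.38  0.11  2.   -0.06  0.77  0.41] tcp [ 450.5 -215.1  336. ] grasp [ 450.5 -215.   181. ] w 51.0 F [ 0.3  0.1 -0.2]
tool x,y,z [[1.0, -0.003, -0.0], [-0.0, 0.0, -1.0], [0.003, 1.0, 0.0]]
[564, 72, 48, 35, 1281] 32.2 [ 655.9 -135.7] 13.1 [ 655.1 -135.8]
[191, 147, 100, 96, 1653] 35.1 [ 381.3 -245.8] 12.7 [ 381.6 -245.2]
[398, 148, 20, 60, 563] 22.4 [ 523.8 -206.9] 25.6 [ 523.7 -205.8]
[436, 154, 22, 59, 594] 22.9 [ 558.3 -211.8] 25.7 [ 557.1 -210.5]
[625, 200, 15, 83, 652] 26.1 [ 738.7 -286. ] 18.7 [ 738.3 -290.9]
```

View pics/w20.png

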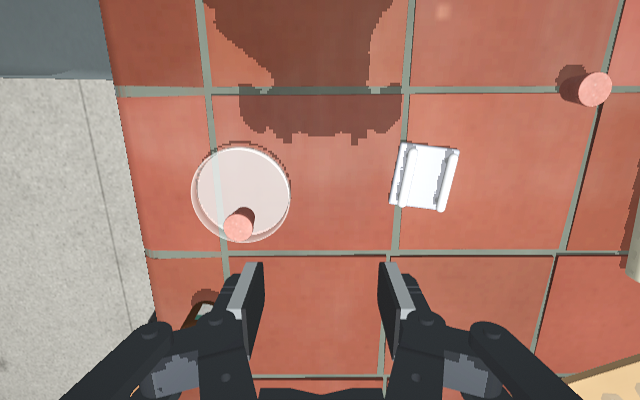

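```bash
python3 -m jog '[[0.01,0.004,0,0,0,0,0.55],[0.025,0.009,-0.003,0,0,0,0.55],[0.025,0.01,-0.009,0,0,0,0.55],[0.025,0.01,-0.009,0,0,0,0.55],[0.025,0.01,-0.009,0,0,0,0.55],[0.025,0.01,-0.009,0,0,0,0.55],[0.025,0.01,-0.009,0,0,0,0.55],[0.025,0.01,-0.009,0,0,0,0.55],[0.02,0.006,-0.009,0,0,0,0.55],[0,0,0,0,0,0,0.55]]'
python3 -m jog '[[0,0,0,0,0,0,0.55],[0,0,0,0,0,0,0.55]]' >/dev/null
python3 st.py
python3 - <<'E'
from stp import *
c=cap('wrist','w21')
for o in stoppers(c):
  if 11<o[3]<15:print(*o)
E
```

```text
time_s: 37.7
tcp_pos: [657.2, -134.3, 268.2]
tool_rot: [-1.569, 0.002, -0.001]
contact_force: [-0.2, -0.3, -0.0]
gripper_width: 47.1
t 37.9 q [ 0.08  0.72  0.09  1.58 -0.08  0.85  0.2 ] tcp [ 654.9 -137.3  270.1] grasp [ 654.8 -137.4  115.1] w 46.9 F [-0.3 -1.2  0.1]
tool x,y,z [[1.0, -0.005, -0.001], [-0.001, -0.0, -1.0], [0.005, 1.0, -0.0]]
[323, 24, 45, 49, 1714] 31.5 [669.5 -35.6] 12.4 [669.4 -35.6]
[303, 195, 39, 42, 1222] 30.9 [ 656.2 -136. ] 12.5 [ 656.3 -135.4]
```

View pics/w21.png

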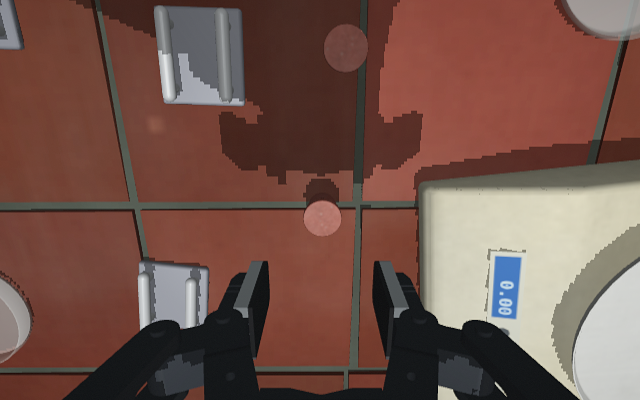

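Run:
```python
from stp import *
c=cap('wrist');d=c['depth']
for u in range(410,450,6):
    print(u,deproj(c,u,200,d[200,u]).round(),deproj(c,u,230,d[230,u]).round())
for u in (440,480,430,450): print(deproj(c,u,330,d[330,u]).round())
```

```text
410 [ 720. -133.    1.] [ 721. -155.    3.]
416 [ 724. -133.    0.] [ 725. -155.    4.]
422 [ 722. -126.   22.] [ 724. -148.   21.]
428 [ 724. -124.   28.] [ 726. -145.   28.]
434 [ 727. -123.   30.] [ 729. -144.   29.]
440 [ 730. -123.   31.] [ 732. -143.   32.]
446 [ 734. -123.   32.] [ 735. -142.   34.]
[ 695. -131.  144.]
[ 704. -125.  152.]
[ 689. -125.  151.]
[ 698. -130.  145.]
```

```bash
python3 -m jog '[[0.0013,0.0014,-0.008,0,0,0,0.55],[0,0,-0.014,0,0,0,0.55],[0,0,-0.014,0,0,0,0.55],[0,0,-0.014,0,0,0,0.55],[0,0,-0.014,0,0,0,0.55],[0,0,-0.01,0,0,0,0.55],[0,0,-0.007,0,0,0,0.55],[0,0,-0.0035,0,0,0,0.55],[0,0,0,0,0,0,0.55],[0,0,0,0,0,0,0.55]]' 25
python3 st.py
python3 - <<'E'
from stp import *
c=cap('wrist','w22')
E
```

```text
time_s: 39.0
tcp_pos: [657.3, -135.0, 185.9]
tool_rot: [-1.571, 0.002, -0.004]
contact_force: [0.4, 0.2, -0.0]
gripper_width: 47.0
t 39.0 q [ 0.08  0.84  0.08  1.59 -0.09  0.71  0.2 ] tcp [ 657.3 -135.   185.9] grasp [ 657.4 -135.    30.9] w 47.0 F [ 0.4  0.2 -0. ]
tool x,y,z [[1.0, -0.004, 0.001], [0.001, 0.0, -1.0], [0.004, 1.0, 0.0]]
```

View pics/w22.png

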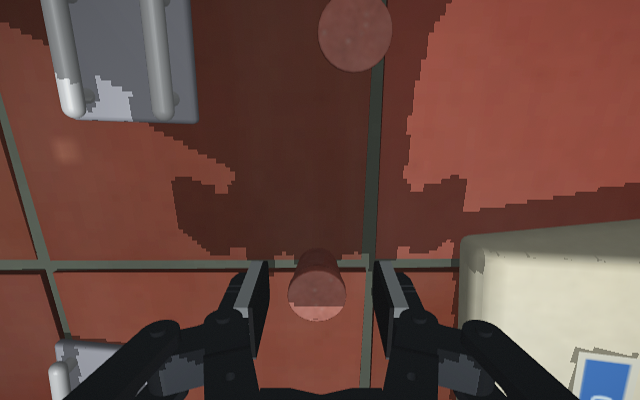

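```bash
python3 -m jog '[[0,0,0,0,0,0,0.4],[0,0,0,0,0,0,0.25],[0,0,0,0,0,0,0.1],[0,0,0,0,0,0,0.1],[0,0,0,0,0,0,0.1],[0,0,0.01,0,0,0,0.1],[0,0,0.02,0,0,0,0.1],[0,0,0.025,0,0,0,0.1],[-0.01,-0.003,0.025,0,0,0,0.1],[-0.02,-0.006,0.02,0,0,0,0.1]]' 25
python3 -m jog '[[-0.028,-0.0085,0,0,0,0,0.1],[-0.028,-0.0085,0,0,0,0,0.1],[-0.028,-0.0085,0,0,0,0,0.1],[-0.028,-0.0085,0,0,0,0,0.1],[-0.028,-0.0085,0,0,0,0,0.1],[-0.028,-0.0085,0,0,0,0,0.1],[-0.028,-0.009,0,0,0,0,0.1],[-0.02,-0.0065,0,0,0,0,0.1],[-0.0115,-0.003,0,0,0,0,0.1],[0,0,0,0,0,0,0.1]]'
python3 -m jog '[[0,0,0,0,0,0,0.1],[0,0,0,0,0,0,0.1]]' >/dev/null
python3 st.py
python3 - <<'E'
from stp import *
c=cap('wrist','w23')
E
```

```text
time_s: 40.05
tcp_pos: [627.8, -143.1, 287.3]
tool_rot: [-1.57, -0.001, -0.004]
contact_force: [-0.2, 0.1, 0.5]
gripper_width: 23.5
time_s: 41.05
tcp_pos: [398.4, -213.9, 285.7]
tool_rot: [-1.57, 0.005, -0.004]
contact_force: [-0.5, -0.1, -0.1]
gripper_width: 23.5
t 41.25 q [ 0.31  0.4   0.09  2.14 -0.06  0.61  0.45] tcp [ 400.8 -213.   285.6] grasp [ 401.  -213.   130.6] w 23.4 F [-0.2  0.2 -0.5]
tool x,y,z [[1.0, -0.002, 0.001], [0.001, 0.0, -1.0], [0.002, 1.0, 0.0]]
```

View pics/w23.png

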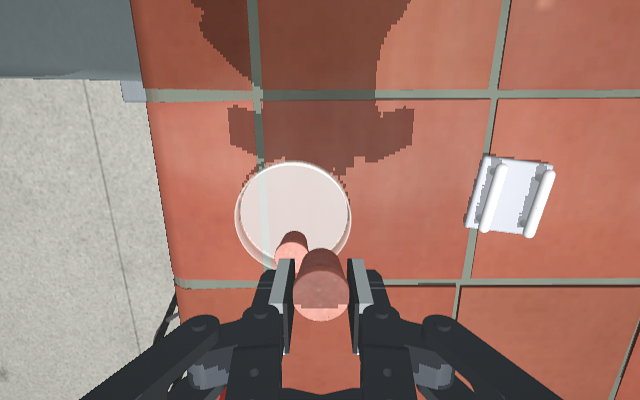

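```bash
python3 -m jog '[[-0.001,0,-0.006,0,0,0,0.1],[0,0,-0.014,0,0,0,0.1],[0,0,-0.016,0,0,0,0.1],[0,0,-0.016,0,0,0,0.1],[0,0,-0.016,0,0,0,0.1],[0,0,-0.014,0,0,0,0.1],[0,0,-0.008,0,0,0,0.1],[0,0,-0.004,0,0,0,0.1],[0,0,0,0,0,0,0.1],[0,0,0,0,0,0,0.1]]'
python3 st.py
python3 - <<'E'
from stp import *
c=cap('wrist','w24')
E
```

```text
time_s: 42.3
tcp_pos: [398.7, -213.5, 191.8]
tool_rot: [-1.571, 0.002, -0.004]
contact_force: [-0.4, 0.2, 0.1]
gripper_width: 23.9
t 42.3 q [ 0.34  0.59  0.06  2.17 -0.09  0.38  0.47] tcp [ 398.7 -213.5  191.8] grasp [ 398.8 -213.5   36.8] w 23.9 F [-0.4  0.2  0.1]
tool x,y,z [[1.0, -0.004, 0.001], [0.001, 0.0, -1.0], [0.004, 1.0, 0.0]]
```

View pics/w24.png

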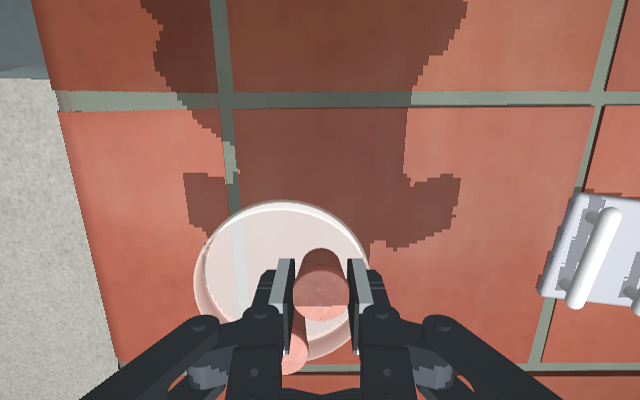

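```bash
python3 -m jog '[[0,0,-0.0005,0,0,0,0.32],[0,0,0,0,0,0,0.36],[0,0,0,0,0,0,0.4],[0,0,0,0,0,0,0.42],[0,0,0.005,0,0,0,0.42],[0,0,0.02,0,0,0,0.42],[0,0,0.03,0,0,0,0.42],[0,0,0.03,0,0,0,0.42],[0,0,0.03,0,0,0,0.5]]'
python3 -m jog '[[0.02,0.01,0.01,0,0,0,0.55],[0.027,0.016,0,0,0,0,0.55],[0.027,0.018,0,0,0,0,0.55],[0.027,0.018,0,0,0,0,0.55],[0.027,0.018,0,0,0,0,0.55],[0.027,0.018,0,0,0,0,0.55],[0.027,0.018,-0.01,0,0,0,0.55],[0.027,0.018,-0.01,0,0,0,0.55],[0.027,0.018,-0.01,0,0,0,0.55],[0.02,0.014,-0.01,0,0,0,0.55]]'
python3 -m jog '[[0.008,0.01,-0.01,0,0,0,0.55],[0,0,0,0,0,0,0.55],[0,0,0,0,0,0,0.55],[0,0,0,0,0,0,0.55]]'
python3 st.py
python3 - <<'E'
from stp import *
c=cap('wrist','w25')
for o in stoppers(c):
  if 11<o[3]<15:print(*o)
c=cap('top','t25');f=c['frame'][130:280,300:470,::-1];cv2.imwrite('pics/t25z.png',cv2.resize(f,None,fx=4,fy=4,interpolation=cv2.INTER_CUBIC))
E
```

```text
time_s: 43.25
tcp_pos: [398.2, -213.4, 307.4]
tool_rot: [-1.57, 0.003, -0.003]
contact_force: [1.1, -0.2, 0.1]
gripper_width: 42.6
time_s: 44.25
tcp_pos: [655.8, -45.8, 275.8]
tool_rot: [-1.57, 0.001, -0.003]
contact_force: [0.3, 0.1, 0.3]
gripper_width: 46.6
time_s: 44.65
tcp_pos: [661.7, -39.0, 266.6]
tool_rot: [-1.571, 0.004, -0.004]
contact_force: [0.3, -0.1, 0.5]
gripper_width: 46.7
t 44.65 q [-0.06  0.72  0.07  1.6  -0.06  0.83  0.03] tcp [661.7 -39.  266.6] grasp [661.7 -39.1 111.6] w 46.7 F [ 0.3 -0.1  0.5]
tool x,y,z [[1.0, -0.006, 0.0], [0.0, -0.001, -1.0], [0.006, 1.0, -0.001]]
[313, 193, 39, 43, 1275] 31.0 [669.7 -35.4] 12.6 [669.5 -34.9]
[0, 381, 32, 19, 233] 16.0 [ 409.5 -194.5] 12.5 [ 409.7 -193.4]
```

View pics/w25.png

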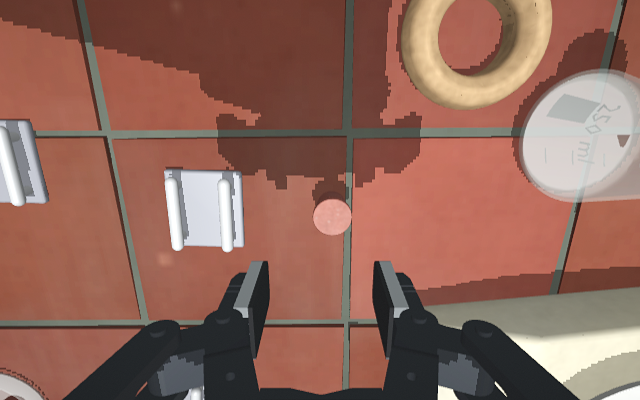

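View pics/t25z.png

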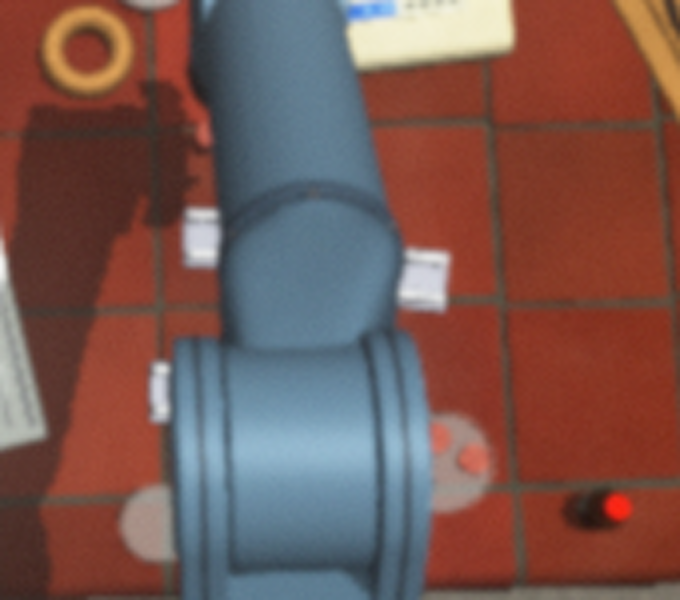

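```bash
python3 -m jog '[[0.004,0.002,-0.008,0,0,0,0.55],[0.004,0.0017,-0.014,0,0,0,0.55],[0,0,-0.014,0,0,0,0.55],[0,0,-0.014,0,0,0,0.55],[0,0,-0.014,0,0,0,0.55],[0,0,-0.01,0,0,0,0.55],[0,0,-0.005,0,0,0,0.55],[0,0,-0.002,0,0,0,0.55],[0,0,0,0,0,0,0.55],[0,0,0,0,0,0,0.55]]' 25
python3 st.py
python3 - <<'E'
from stp import *
c=cap('wrist','w26')
E
```

```text
time_s: 45.75
tcp_pos: [670.8, -33.8, 185.6]
tool_rot: [-1.57, 0.002, -0.004]
contact_force: [-0.3, -0.3, 0.3]
gripper_width: 47.0
t 45.75 q [-0.06  0.84  0.06  1.58 -0.07  0.71  0.03] tcp [670.8 -33.8 185.6] grasp [671.  -33.7  30.6] w 47.0 F [-0.3 -0.3  0.3]
tool x,y,z [[1.0, -0.004, 0.001], [0.001, 0.0, -1.0], [0.004, 1.0, 0.0]]
```

View pics/w26.png

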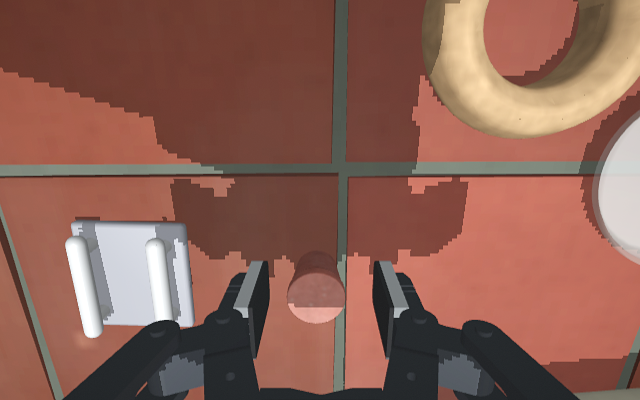

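```bash
python3 -m jog '[[-0.001,-0.0012,0,0,0,0,0.4],[0,0,0,0,0,0,0.25],[0,0,0,0,0,0,0.1],[0,0,0,0,0,0,0.1],[0,0,0,0,0,0,0.1],[0,0,0.01,0,0,0,0.1],[0,0,0.02,0,0,0,0.1],[0,0,0.025,0,0,0,0.1],[-0.01,-0.006,0.025,0,0,0,0.1],[-0.025,-0.014,0.02,0,0,0,0.1]]' 25
python3 -m jog '[[-0.03,-0.0175,0,0,0,6,0.1],[-0.03,-0.0175,0,0,0,6,0.1],[-0.03,-0.0175,0,0,0,6,0.1],[-0.03,-0.0175,0,0,0,6,0.1],[-0.03,-0.0175,0,0,0,6,0.1],[-0.03,-0.0175,0,0,0,6,0.1],[-0.03,-0.0175,0,0,0,6,0.1],[-0.03,-0.0175,0,0,0,6,0.1],[-0.02,-0.012,0,0,0,6,0.1],[-0.01,-0.006,0,0,0,6,0.1]]'
python3 -m jog '[[0,0,0,0,0,0,0.1],[0,0,0,0,0,0,0.1],[0,0,0,0,0,0,0.1]]' >/dev/null
python3 st.py
python3 - <<'E'
from stp import *
c=cap('wrist','w27')
for o in stoppers(c): print(*o)
E
```

```text
time_s: 46.8
tcp_pos: [635.8, -53.2, 286.9]
tool_rot: [-1.569, -0.003, -0.004]
contact_force: [-0.1, 0.4, -0.1]
gripper_width: 23.7
time_s: 47.8
tcp_pos: [362.4, -214.0, 285.3]
tool_rot: [-1.413, -0.813, 0.815]
contact_force: [0.2, 0.1, -0.0]
gripper_width: 23.7
t 48.1 q [ 0.58  0.36 -0.19  2.2   0.12  0.59  1.35] tcp [ 365.5 -212.4  285.2] grasp [ 365.6 -212.4  130.2] w 23.6 F [ 0.3  0.1 -0.2]
tool x,y,z [[0.504, 0.864, 0.001], [0.001, 0.0, -1.0], [-0.864, 0.504, -0.001]]
[571, 0, 69, 39, 517] 17.8 [349.    1.8] 23.5 [350.   -5.9]
[597, 130, 43, 29, 565] 22.9 [427.8 -15.8] 14.2 [428.9 -17. ]
[259, 172, 116, 103, 2488] 34.8 [ 391.2 -230.4] 30.4 [ 387.1 -229. ]
[609, 178, 31, 22, 398] 22.3 [461.8 -20.7] 10.5 [462.4 -21.5]
[602, 299, 38, 23, 477] 22.2 [561.1 -49.3] 14.4 [562.4 -50.1]
[612, 333, 28, 20, 348] 22.3 [596.2 -54.5] 10.6 [596.1 -54.9]
```

View pics/w27.png

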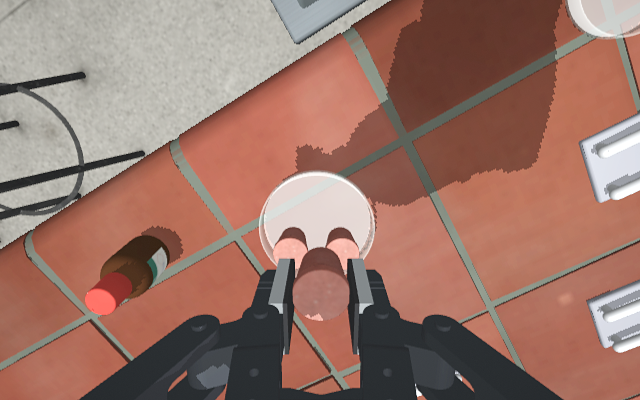

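```bash
python3 -m jog '[[-0.0015,0,-0.006,0,0,0,0.1],[0,0,-0.014,0,0,0,0.1],[0,0,-0.016,0,0,0,0.1],[0,0,-0.016,0,0,0,0.1],[0,0,-0.016,0,0,0,0.1],[0,0,-0.014,0,0,0,0.1],[0,0,-0.008,0,0,0,0.1],[0,0,-0.004,0,0,0,0.1],[0,0,0,0,0,0,0.1],[0,0,0,0,0,0,0.1]]'
python3 st.py
python3 - <<'E'
from stp import *
c=cap('wrist','w28')
E
```

```text
time_s: 49.15
tcp_pos: [363.2, -213.0, 191.3]
tool_rot: [-1.414, -0.813, 0.812]
contact_force: [-0.5, -0.3, -0.2]
gripper_width: 23.6
t 49.15 q [ 0.53  0.57 -0.12  2.23  0.19  0.35  1.29] tcp [ 363.2 -213.   191.3] grasp [ 363.3 -213.    36.3] w 23.6 F [-0.5 -0.3 -0.2]
tool x,y,z [[0.503, 0.864, 0.0], [0.0, 0.0, -1.0], [-0.864, 0.503, -0.0]]
```

View pics/w28.png

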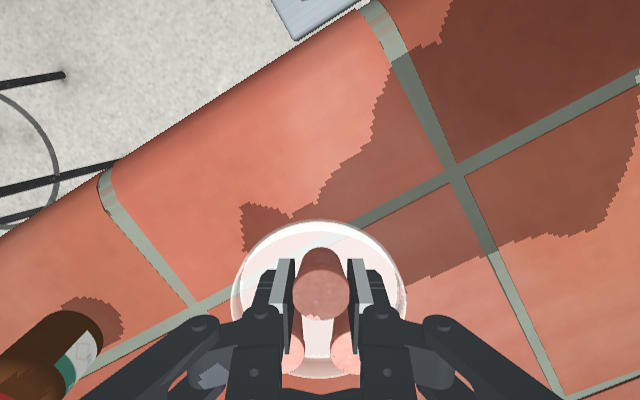

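```bash
python3 -m jog '[[0,0,0,0,0,0,0.32],[0,0,0,0,0,0,0.36],[0,0,0,0,0,0,0.38],[0,0,0,0,0,0,0.4],[0,0,0.005,0,0,0,0.4],[0,0,0.02,0,0,0,0.4],[0,0,0.03,0,0,0,0.4],[0,0,0.03,0,0,0,0.4],[0,0,0.03,0,0,0,0.5],[0,0,0.03,0,0,0,0.6]]'
python3 -m jog '[[0.01,0.02,0.02,0,0,-6,1],[0.01,0.03,0.01,0,0,-6,1],[0.01,0.03,0,0,0,-6,1],[0.01,0.03,0,0,0,-6,1],[0.01,0.03,0,0,0,-6,1],[0,0,0,0,0,0,1],[0,0,0,0,0,0,1],[0,0,0,0,0,0,1]]'
python3 st.py
python3 - <<'E'
from stp import *
c=cap('wrist','w29')
for o in stoppers(c): print(*o)
E
```

```text
time_s: 50.2
tcp_pos: [362.6, -212.8, 337.5]
tool_rot: [-1.413, -0.813, 0.813]
contact_force: [0.5, -0.2, 0.3]
gripper_width: 51.3
time_s: 51.0
tcp_pos: [412.5, -73.8, 366.0]
tool_rot: [-1.532, -0.407, 0.408]
contact_force: [-0.4, -0.1, -0.7]
gripper_width: 85.6
t 51.0 q [ 0.28  0.21 -0.24  2.14  0.07  0.8   0.52] tcp [412.5 -73.8 366. ] grasp [412.5 -73.8 211. ] w 85.6 F [-0.4 -0.1 -0.7]
tool x,y,z [[0.868, 0.496, -0.0], [-0.0, -0.0, -1.0], [-0.496, 0.868, 0.0]]
[264, 0, 72, 80, 305] 17.6 [335.7  20.1] 33.0 [352.2  18.1]
[359, 95, 37, 52, 529] 22.5 [430.   -3.6] 25.5 [430.2  -3.1]
[390, 116, 38, 51, 517] 22.2 [464.2  -4.7] 25.6 [463.9  -4.3]
[456, 200, 38, 44, 475] 22.8 [564.1 -37.6] 25.4 [563.7 -37. ]
[482, 218, 39, 43, 482] 22.4 [598.2 -38.6] 25.4 [597.5 -38.1]
[181, 245, 84, 75, 559] 17.2 [ 381.6 -224.1] 43.4 [ 383.7 -213.1]
[195, 259, 29, 24, 339] 34.0 [ 364.4 -212.3] 12.3 [ 361.7 -206.2]
[227, 275, 26, 31, 616] 34.7 [ 400.  -214.2] 13.0 [ 399.6 -213.6]
[220, 292, 5, 19, 52] 28.8 [ 390.8 -239.3] 3.9 [ 390.9 -238.9]
[333, 314, 32, 34, 335] 22.0 [ 524.2 -207. ] 26.1 [ 523.5 -205.5]
[356, 330, 33, 33, 339] 21.9 [ 557.3 -211.3] 25.4 [ 557. -210.]
[531, 342, 17, 12, 106] 23.5 [ 722.4 -121.7] 4.3 [ 721.5 -121.6]
```

View pics/w29.png

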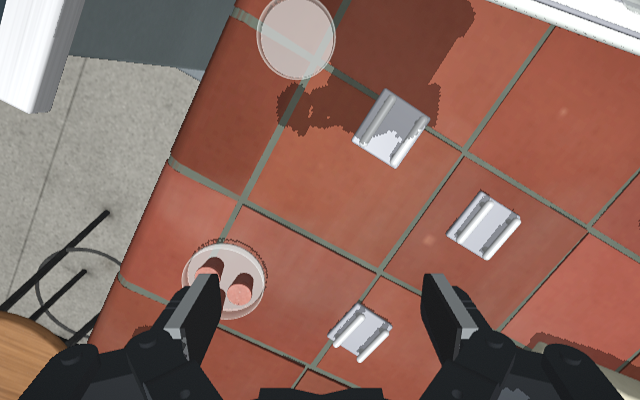

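```bash
python3 -m jog '[[0.006,0.018,0.009,0,0,0,1],[0.01,0.035,0.009,0,0,0,1],[0.01,0.035,0.009,0,0,0,1],[0.01,0.035,0.009,0,0,0,1],[0.01,0.035,0.009,0,0,0,1],[0.01,0.035,0.009,0,0,0,1],[0.01,0.035,0,0,0,0,1],[0.01,0.035,0,0,0,0,1],[0.01,0.035,0,0,0,0,1],[0.01,0.035,0,0,0,0,1]]'
python3 -m jog '[[0.01,0.035,0,0,0,0,1],[0.01,0.025,0,0,0,0,1],[0.0025,0.011,0,0,0,0,1],[0,0,0,0,0,0,1],[0,0,0,0,0,0,1],[0,0,0,0,0,0,1]]'
python3 st.py
python3 - <<'E'
from stp import *
c=cap('wrist','w30')
f=c['frame'][120:320,220:420,::-1];cv2.imwrite('pics/w30z.png',cv2.resize(f,None,fx=3,fy=3,interpolation=cv2.INTER_CUBIC))
E
```

```text
time_s: 52.05
tcp_pos: [509.8, 260.0, 419.8]
tool_rot: [-1.533, -0.406, 0.406]
contact_force: [1.2, -0.5, 0.4]
gripper_width: 85.5
time_s: 52.65
tcp_pos: [531.7, 329.1, 419.9]
tool_rot: [-1.533, -0.406, 0.406]
contact_force: [-0.2, -0.0, 0.3]
gripper_width: 85.5
t 52.65 q [-0.35  0.51 -0.39  1.57  0.21  1.1  -0.27] tcp [531.7 329.1 419.9] grasp [531.7 329.  264.9] w 85.5 F [-0.2 -0.   0.3]
tool x,y,z [[0.869, 0.495, -0.001], [-0.0, -0.001, -1.0], [-0.495, 0.869, -0.001]]
```

View pics/w30.png

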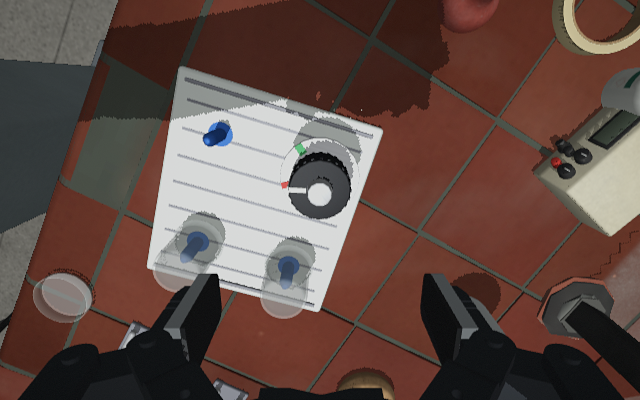

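View pics/w30z.png

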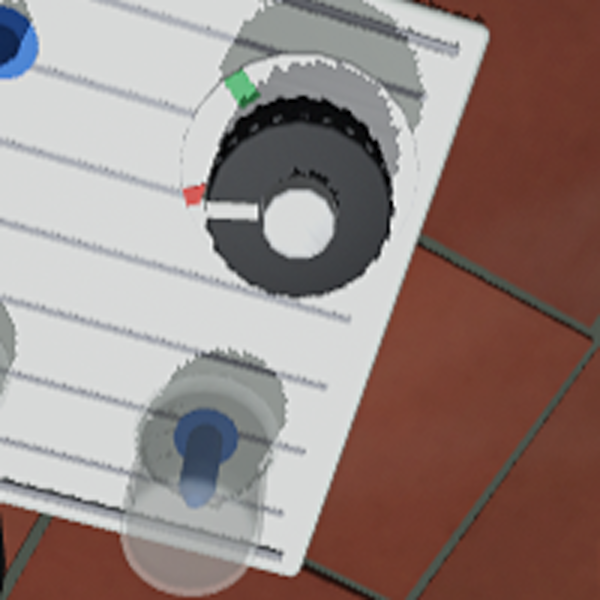

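```bash
cat > col.py <<'E'
from fit import *
def analyze(c):
    # dark cloud at z 108..120 -> collar top circle
    d=c['depth'];K=c['intrinsics'];vv,uu=np.mgrid[0:400,0:640]
    P=(np.stack([(uu-K[0,2])/K[0,0]*d,(vv-K[1,2])/K[1,1]*d,d],-1)-c['t'])@c['R']
    near=(np.hypot(P[...,0]-531,P[...,1]-329)<45)&(d>0)
    top=near&(P[...,2]>109)&(P[...,2]<121)
    post=near&(P[...,2]>122)&(P[...,2]<132)&(np.hypot(P[...,0]-531,P[...,1]-329)<18)
    (x,y),r=cv2.minEnclosingCircle(P[top][:,:2].astype(np.float32))
    print('collar top',round(x,1),round(y,1),'r',round(r,1),'z',np.median(P[top][:,2]).round(1))
    (px,py),pr=cv2.minEnclosingCircle(P[post][:,:2].astype(np.float32))
    print('post',round(px,1),round(py,1),'r',round(pr,1),'z',np.median(P[post][:,2]).round(1))
    h=cv2.cvtColor(c['frame'],cv2.COLOR_RGB2HSV).astype(int)
    res={}
    rr=np.hypot(P[...,0]-x,P[...,1]-y)
    fl=near&(P[...,2]>62)&(P[...,2]<84)&(rr>22)
    sat=(h[...,1]>100)&(h[...,2]>80)
    masks={'red':fl&sat&((h[...,0]<10)|(h[...,0]>170)),'green':fl&sat&(h[...,0]>40)&(h[...,0]<90),'white':top&(h[...,2]>150)&(h[...,1]<60)&(rr>12)&(rr<26)}
    for n,m in masks.items():
        z=114 if n=='white' else 72
        pts=np.array([ray(c,u,v,z)[:2] for v,u in zip(*np.nonzero(m))])
        if len(pts)<3: print(n,'none',len(pts));continue
        mu=pts.mean(0);a=np.arctan2(mu[1]-y,mu[0]-x);res[n]=a
        print(n,len(pts),mu.round(1),'r',np.hypot(*(mu-[x,y])).round(1),'ang',np.degrees(a).round(1))
    for n in ('red','green'):
        if n in res and 'white' in res: print('white ahead (cw) of',n,np.degrees(res[n]-res['white']).round(1))
    if 'red' in res and 'green' in res: print('red->green cw',np.degrees(res['red']-res['green']).round(1))
E
python3 - <<'E'
from col import *
analyze(cap('wrist'))
E
```

```text
collar top 531.1 329.2 r 26.6 z 115.0
post 530.8 329.4 r 9.9 z 125.9
red 35 [505.7 307.1] r 33.7 ang -139.1
green 78 [502.8 343.8] r 31.9 ang 152.7
white 112 [522.1 319.5] r 13.3 ang -132.9
white ahead (cw) of red -6.2
white ahead (cw) of green 285.6
red->green cw -291.8
```

Run:
```python
from col import *
c=cap('wrist')
for a in [(289,190.4),(305.5,190.6)]:
    p=ray(c,*a,114);print(p.round(1),np.degrees(np.arctan2(p[1]-329.2,p[0]-531.1)).round(1))
s=open('col.py').read().replace('(rr>12)&(rr<26)','(rr>15.5)&(rr<26.5)');open('col.py','w').write(s)
import importlib,col;importlib.reload(col);col.analyze(c)
```

```text
[509.6 317.7 114. ] -151.8
[521.4 324.2 114. ] -152.8
collar top 530.8 329.1 r 26.6 z 115.1
post 530.9 329.6 r 9.8 z 125.9
red 34 [505.7 307.1] r 33.3 ang -138.9
green 76 [502.9 343.9] r 31.6 ang 152.1
white 106 [520.7 317.9] r 15.1 ang -132.0
white ahead (cw) of red -6.8
white ahead (cw) of green 284.1
red->green cw -291.0
```

```bash
python3 -m jog '[[-0.0007,0.0002,-0.01,0,0,0,1],[0,0,-0.02,0,0,0,1],[0,0,-0.02,0,0,0,1],[0,0,-0.02,0,0,0,1],[0,0,-0.02,0,0,0,1],[0,0,-0.02,0,0,0,1],[0,0,-0.02,0,0,0,1],[0,0,-0.01,0,0,0,1],[0,0,0,0,0,0,1],[0,0,0,0,0,0,1]]'
python3 st.py
python3 - <<'E'
from stp import *
c=cap('wrist','w31')
E
```

```text
time_s: 53.8
tcp_pos: [530.9, 331.4, 280.4]
tool_rot: [-1.531, -0.408, 0.407]
contact_force: [-0.2, 0.9, 0.2]
gripper_width: 85.2
t 53.8 q [-0.39  0.67 -0.34  1.68  0.28  0.84 -0.33] tcp [530.9 331.4 280.4] grasp [531.  331.5 125.4] w 85.2 F [-0.2  0.9  0.2]
tool x,y,z [[0.868, 0.497, 0.001], [0.0, 0.001, -1.0], [-0.497, 0.868, 0.0]]
```

View pics/w31.png

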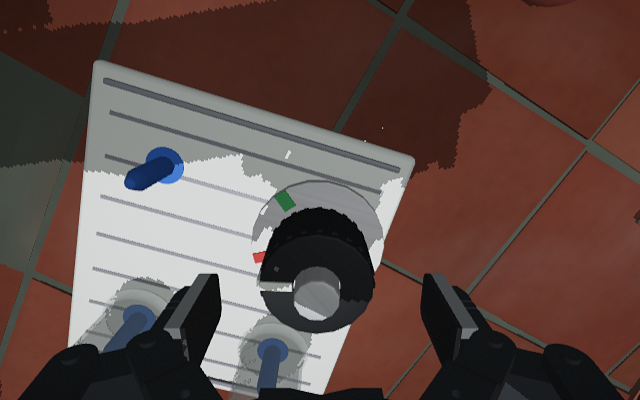

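```bash
python3 -m jog '[[0,-0.001,-0.008,0,0,0,1],[0,0,-0.008,0,0,0,1],[0,0,-0.006,0,0,0,1],[0,0,0,0,0,0,1],[0,0,0,0,0,0,1],[0,0,0,0,0,0,1]]'
python3 st.py
```

```text
time_s: 54.45
tcp_pos: [530.8, 330.4, 258.1]
tool_rot: [-1.532, -0.408, 0.407]
contact_force: [0.0, 0.6, -0.6]
gripper_width: 85.7
t 54.45 q [-0.39  0.7  -0.33  1.69  0.3   0.8  -0.34] tcp [530.8 330.4 258.1] grasp [530.9 330.5 103.1] w 85.7 F [ 0.   0.6 -0.6]
tool x,y,z [[0.868, 0.497, 0.001], [0.0, 0.001, -1.0], [-0.497, 0.868, 0.0]]
```

```bash
python3 -m jog '[[0,-0.0011,0,0,0,0,0.85],[0,0,0,0,0,0,0.75],[0,0,0,0,0,0,0.68],[0,0,0,0,0,0,0.62],[0,0,0,0,0,0,0.55],[0,0,0,0,0,0,0.5],[0,0,0,0,0,0,0.5]]' 30
python3 st.py
```

```text
time_s: 55.15
tcp_pos: [530.5, 329.1, 258.2]
tool_rot: [-1.532, -0.407, 0.408]
contact_force: [-3.1, -1.3, 5.4]
gripper_width: 50.2
t 55.15 q [-0.39  0.7  -0.33  1.69  0.3   0.8  -0.34] tcp [530.5 329.1 258.2] grasp [530.4 329.  103.2] w 50.2 F [-3.1 -1.3  5.4]
tool x,y,z [[0.868, 0.497, -0.001], [-0.001, -0.0, -1.0], [-0.497, 0.868, 0.0]]
```

```bash
python3 -m jog '[[0,0,0,0,0,-2,0.5],[0,0,0,0,0,-4,0.5],[0,0,0,0,0,-4,0.5],[0,0,0,0,0,-4,0.5],[0,0,0,0,0,-4,0.5],[0,0,0,0,0,-2,0.5],[0,0,0,0,0,0,0.5]]'
python3 st.py
python3 - <<'E'
from stp import *
print(sensors.get_state()['torque'])
c=cap('wrist','w32')
E
```

```text
time_s: 55.85
tcp_pos: [530.5, 329.1, 258.3]
tool_rot: [-1.567, -0.133, 0.134]
contact_force: [-2.5, -2.2, 5.7]
gripper_width: 50.6
t 55.85 q [-0.45  0.69 -0.25  1.69  0.22  0.79 -0.63] tcp [530.5 329.1 258.3] grasp [530.4 329.  103.3] w 50.6 F [-2.5 -2.2  5.7]
tool x,y,z [[0.986, 0.169, -0.0], [-0.0, -0.0, -1.0], [-0.169, 0.986, -0.0]]
[-0.39923342  0.6661203  -0.05124487]
```

View pics/w32.png

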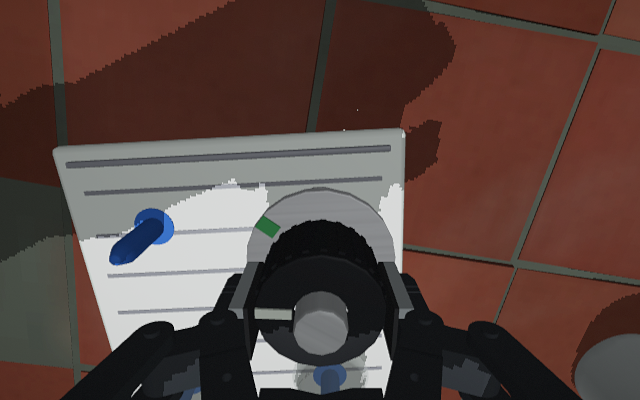

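```bash
python3 -m jog '[[0,0,0,0,0,-3,0.5],[0,0,0,0,0,-5,0.5],[0,0,0,0,0,-5,0.5],[0,0,0,0,0,-5,0.5],[0,0,0,0,0,-5,0.5],[0,0,0,0,0,-5,0.5],[0,0,0,0,0,-5,0.5],[0,0,0,0,0,-2,0.5],[0,0,0,0,0,0,0.5],[0,0,0,0,0,0,0.5]]'
python3 st.py
python3 - <<'E'
from stp import *
c=cap('wrist','w33')
E
```

```text
time_s: 56.9
tcp_pos: [530.4, 329.1, 258.2]
tool_rot: [-1.544, 0.346, -0.345]
contact_force: [-2.8, -2.2, 6.2]
gripper_width: 50.3
t 56.9 q [-0.56  0.68 -0.1   1.7   0.09  0.77 -1.14] tcp [530.4 329.1 258.2] grasp [530.3 329.  103.2] w 50.3 F [-2.8 -2.2  6.2]
tool x,y,z [[0.905, -0.426, -0.0], [-0.001, -0.0, -1.0], [0.426, 0.905, -0.001]]
```

View pics/w33.png

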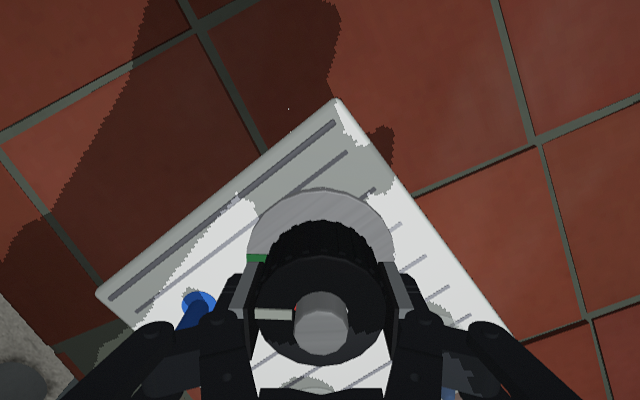

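Run:
```python
from stp import *
c=cap('wrist')
f=c['frame'][240:380,240:400,::-1];cv2.imwrite('pics/w33z.png',cv2.resize(f,None,fx=4,fy=4,interpolation=cv2.INTER_CUBIC))
for a in [(256,314),(291,315.2)]:
    p=ray(c,*a,114);print(p.round(1),np.degrees(np.arctan2(p[1]-329.3,p[0]-530.9)).round(1)%360)
p=ray(c,257,258,72);print(p.round(1),np.degrees(np.arctan2(p[1]-329.3,p[0]-530.9)).round(1)%360)
```

```text
[508.3 339.4 114. ] 156.0
[520.2 333.2 114. ] 160.2
[503.1 344.1  72. ] 152.0
```

View pics/w33z.png

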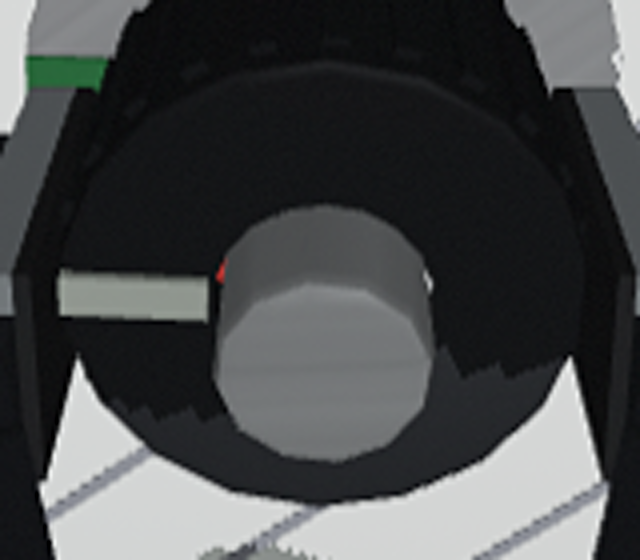

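```bash
python3 -m jog '[[0,0,0,0,0,-0.7,0.5],[0,0,0,0,0,0,0.5],[0,0,0,0,0,0,0.5],[0,0,0,0,0,0,0.65],[0,0,0,0,0,0,0.8],[0,0,0,0,0,0,1],[0,0,0,0,0,0,1],[0,0,0,0,0,0,1]]'
python3 st.py
python3 -m jog '[[0,0,0.01,0,0,0,1],[0,0,0.02,0,0,0,1],[0,0,0.02,0,0,0,1],[0,0,0.02,0,0,0,1],[0,0,0.02,0,0,0,1],[0,0,0.02,0,0,0,1],[0,0,0.02,0,0,0,1],[0,0,0.02,0,0,0,1],[0,0,0,0,0,0,1],[0,0,0,0,0,0,1]]'
python3 -m jog '[[0,0,0,0,0,0,1],[0,0,0,0,0,0,1]]' >/dev/null
python3 - <<'E'
from col import *
c=cap('wrist','w34');analyze(c)
f=c['frame'][140:260,250:400,::-1];cv2.imwrite('pics/w34z.png',cv2.resize(f,None,fx=5,fy=5,interpolation=cv2.INTER_CUBIC))
E
```

```text
time_s: 57.8
tcp_pos: [530.8, 329.2, 257.9]
tool_rot: [-1.541, 0.355, -0.355]
contact_force: [-0.3, 0.4, -0.2]
gripper_width: 85.2
t 57.8 q [-0.56  0.68 -0.09  1.7   0.08  0.77 -1.15] tcp [530.8 329.2 257.9] grasp [530.9 329.2 102.9] w 85.2 F [-0.3  0.4 -0.2]
tool x,y,z [[0.899, -0.437, 0.0], [0.0, 0.0, -1.0], [0.437, 0.899, 0.0]]
time_s: 58.8
tcp_pos: [530.7, 329.1, 408.3]
tool_rot: [-1.541, 0.354, -0.355]
contact_force: [0.3, 0.8, 0.0]
gripper_width: 85.3
collar top 530.8 329.1 r 26.6 z 115.0
post 530.9 329.3 r 9.9 z 125.9
red none 0
green 70 [502.2 344. ] r 32.2 ang 152.5
white 112 [515.3 330.3] r 15.5 ang 175.9
white ahead (cw) of green -23.3
```

View pics/w34z.png

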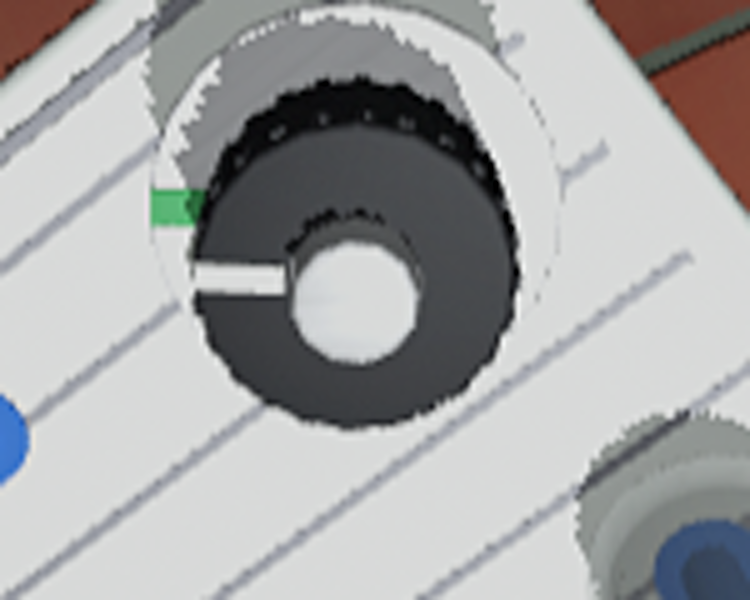

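Run:
```python
from h import *
c=cap('wrist')
A=np.array([530.8,329.2])
P=[]
for a,z in [((289.2,195.4),115),((306.8,196),115),((280.4,181.4),72),((289.5,181.6),72)]:
    p=ray(c,*a,z);P.append(p[:2]);print(p.round(1),np.degrees(np.arctan2(*(p[:2]-A)[::-1])).round(1)%360)
for i,j in ((1,0),(3,2)):
    d=P[i+0]-P[j]; d=-d; print('dir',np.degrees(np.arctan2(d[1],d[0])).round(1))
```

```text
[509.2 340.5 115. ] 152.2
[521.4 334.1 115. ] 152.4
[498.7 345.2  72. ] 153.5
[505.9 341.5  72. ] 153.6
dir 152.1
dir 152.8
```

Run:
```python
from h import *
c=cap('top');f=c['frame'][130:280,220:470,::-1];cv2.imwrite('pics/t40z.png',cv2.resize(f,None,fx=3.2,fy=3.2,interpolation=cv2.INTER_CUBIC))
c=cap('side');f=c['frame'][150:350,220:440,::-1];cv2.imwrite('pics/s40z.png',cv2.resize(f,None,fx=2.9,fy=2.9,interpolation=cv2.INTER_CUBIC))
cap('wrist','w40')
```

```text
(no output)
```

View pics/t40z.png

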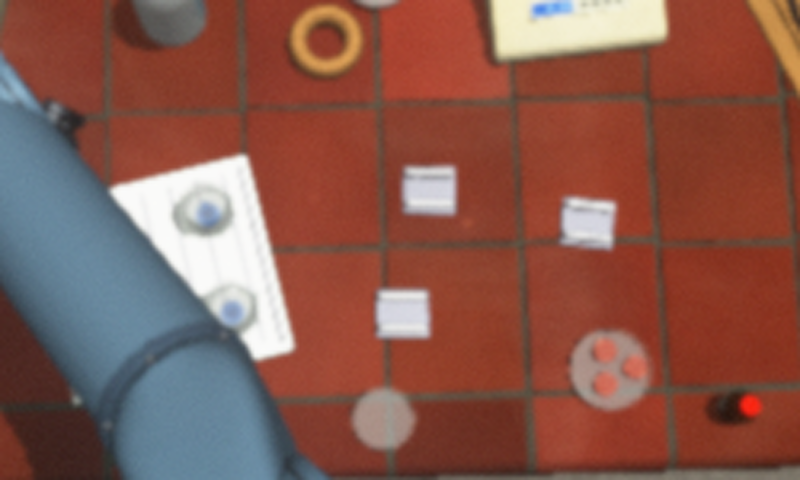

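View pics/s40z.png

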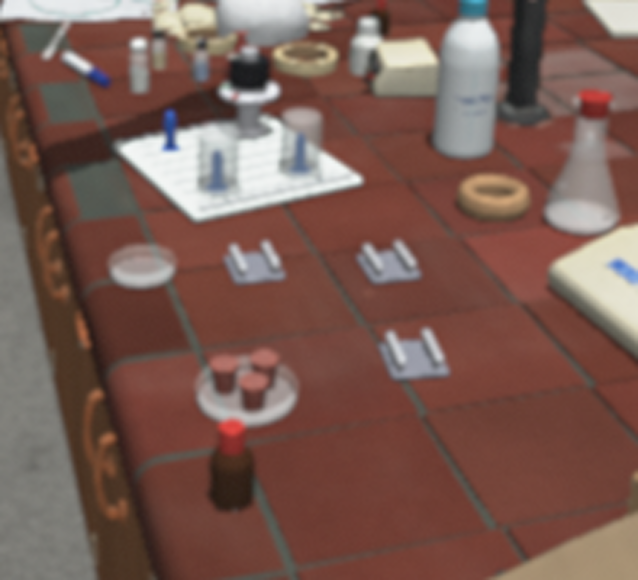

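View pics/w40.png

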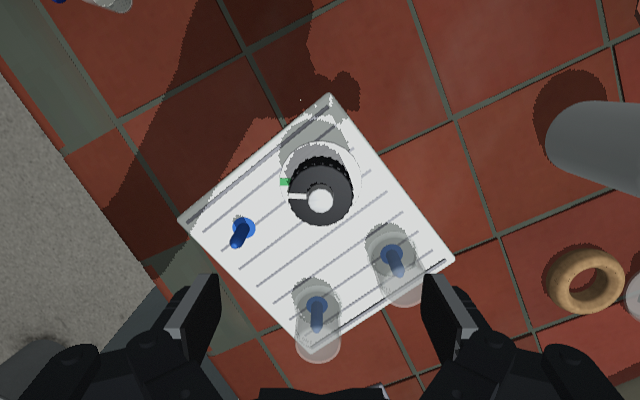

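All three pictures show the job done. Both beakers stand inverted on two pegs (side view (217,165) and (300,140)). The three stoppers stand in the larger dish. The white line points at the green mark, the bystanders have not moved and the arm is clear. I'm handing in.

Run:
```python
from h import *
print(workorder.job_done()); print(sensors.get_state()['time_s'])
```

```text
the job is handed in; nothing more can be done
None
the job is handed in; nothing more can be done
```

The job is finished and handed in at about 59 s of the 210 s. It reports no verdict.

- **Beakers:** both beakers present (the third cradle was empty) are upside down on pegs 2 and 1. When I lowered them they met the plate at 15 N and 7 N contact force. The side and wrist pictures show them standing upright with their rims on the plate.
- **Stoppers:** all three stand upright in the larger petri dish. The last top and side pictures show all three still there; none was knocked aside that I saw.
- **Collar:** I turned it last, about 56° clockwise. The white line measures about 152.2° and the green mark 152.5–153.5°, so they agree to about 1°. My automatic white-line mask disagreed (about 176°) because it picked up pixels beyond the line. I therefore used the line's ends, read by eye from the picture.
- **Other things:** the dropper bottle, smaller dish, ring and scale look unmoved in the last pictures. The bulb was out of view there, and the arm never went near it.
- **Upset along the way:** over peg 1, a trial turn of the tool took joint 5 to about -1.30 (limit -1.31), and the arm did not quite reach that pose. I turned back, which freed it to about -1.0, and then placed the beaker.

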